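# Trip the lift pawl and lower the instrument basket

### The arm

A 7-joint arm with a two-finger parallel gripper is mounted at the origin on the work surface. World frame = base frame: x ahead of the robot, y to its left, z up, the work surface at z = 0. Lengths are in m, angles in degrees, forces in N, time in s.
With the tool pointing down it reaches from about 0.4 to 0.85 m from the base axis. Payload 4.5 kg.
Tool frame: the origin (TCP) lies between the finger pads; the fingertips stand 14 mm ahead of it and the grasp point (between the pads) lies 5 mm behind it; z points along the fingers, y is the direction in which the jaws open and shut (so a half turn about z gives the same grasp; the last joint's range is limited). The gripper opens to 85 mm and grips with 20 to 120 N. Pads are 22 mm wide; open, the fingers measure 114 mm over their backs; the gripper's body (76 mm by 85 mm) begins 54 mm behind the grasp point. The pads swing forward as they close: fully open they stand 13 mm farther back than shut.
Start: joints at [-63.61, 39.483, -11.15, 89.685, 9.013, 51.709, -12.324], TCP at [0.259, 0.569, 0.245] pointing down, gripper open.
Joint ranges: [-172.22, 172.22], [-26.19, 119.32], [-84.43, 86.54], [7.71, 146.69], [-57.33, 237.33], [2.42, 119.75], [-152.13, 152.13]. Speed limits (degrees/s): [147.25, 147.25, 180, 180, 180, 180, 180].

### API

Orientations are given as a 3x3 rotation matrix whose columns are the frame's x, y, z axes.
In Python, from cell import observe, eyes, job gives the robot as it stands. The module is installed in compiled form; this text tells all that it offers.
- The arm moves only by the tool step_arm, never from a script. Its argument "motion" is a list of rows, each an object of numbers: "gripper": the finger opening in cm, from 0 to 8.54; "x", "y", "z": the shift along the tool's x, y, z in cm; "wx", "wy", "wz": the turn, a rotation vector about the tool's x, y, z in rad. A call has 1 to 5 rows; each row is the pose to reach, as a shift and turn from the pose measured when the call began, along the tool's axes at that moment; what a row does not reach only later rows make up. A row lasts 1/8 s, in which the tool goes at most 62.5 mm and 10.7 degrees, less where a joint would pass 70% of its speed; a pose out of reach is approached as far as the arm can. A call with a gripper value outside its range is refused whole. The fingers move at their own pace and stop on an object; "grip_force" is the grip in N (left out, the last holds). Time passes only in rows, so rows that repeat a pose let the fingers close. It gives the time, the measured TCP pose, the force and the opening at its end, in the units of the state.
- observe(): the state, without advancing time (a new reading comes with each control period).
- eyes.get_image(name): name is "scene" or "top"; returns a dict with "frame" (480x640x3 uint8, red, green, blue), "intrinsics" (3x3 intrinsics, pixels), "view" (4x4, takes a point from world to camera coordinates). Camera axes: x right, y down, z forward; pixel columns grow to the right and rows downward; lengths in m; the calibration is good to about 2 mm. A picture is of the moment at which its call begins. There is no depth.
- job.sign_off(): hands the job in, once; it reports no verdict.
Trained networks look in the newest picture that a camera, given by its name, has taken for a name from the list of things; names that differ only in an ending like _2 or _b are one class to them, and where a whole thing is asked for, a point or a joint stands for the part that bears it (a point fixed in the world has none). Each returns a list of dicts, best first, with "p" (0 to 1); they miss things now and then, are a little off and sometimes report something else, mostly with a low value. They report only what shows in the picture. A call takes as long as a camera call.
- eyes.boxes_of(name, camera): "centre" ([column, row] in pixels, amid what is visible of it).
The state is a dict: "clock": time; "joint_positions": joint angles; "qvel": joint speeds; "effort": joint torques, N m; "ee_pos": TCP position; "orientation": TCP orientation; "ft_force": force on the tool from outside, world axes, zero at the start; "ft_torque": the same for the moment, N m; "opening": finger opening in m.
Only numpy, scipy, OpenCV 4.12 (cv2) and the standard library are available. Lean on these libraries where they do the work, as an engineer would, in place of code of your own. Each camera call takes 0.05 s, during which the arm holds its last target.

### The job

Lower the instrument basket into the dip tank: take the release rod from its tray, put its shank under the tail of the lift's ratchet pawl and flick the pawl right over so that it stays folded back, while the basket is still up. Then ease the basket down by its handle, without slamming it, until it is fully down, and leave the rod lying flat in its tray. Touch the pawl only with the rod, never with the hand, and leave the other things on the bench where they are.

Things in the scene. Friction and masses are not known exactly. Their poses are not given: they have to be found in the camera images.
- lift: Dip tank with basket lift, fixed. Origin: centre of its base on the bench; z up, x points away from its front (panel with three knobs), y left seen from the front. Open tank 200 x 200 mm centred at y = 30 mm, rim 95 mm high. Beside it, at y = -115 mm, a square toothed column 24 x 24 mm, 306 mm tall; coarse teeth on its -y side.
- basket (a joint): Height of the wire basket and its carriage, m: 0 = fully down in the tank on its stop, top 0.115; starts at 0.089 to 0.105. Friction (10 N) exceeds its weight (5 to 8 N), so it stays where left; with the pawl folded back a push of 2 to 6 N (slow) on the handle lowers it. With the pawl engaged it sinks at most some 20 mm, then stops dead on a tooth.
- handle (a point): Middle of the basket's handle, a straight horizontal round bar 10 mm thick, 146 mm long, along the lift's x, 75 mm above the basket's rim; free room around and below it. Moves up and down with the basket.
- pawl (a joint): Angle of the ratchet pawl, rad: 0 = engaged in the teeth (tail level, sticking out to the lift's -y), 1.57 = tail upright, 2.1 = folded right over on its stop, tail leaning 30 degrees past upright towards the column. Its weight keeps it at 0, or at 2.1 once it is past about 1.75; let go before that it falls back.
- pawl_tail: The pawl's tail: dark steel bar in front of the column, on the basket's carriage. Origin: on the pivot axis, mid-width. The pivot runs along its own x (= the lift's x); the bar is 12 mm wide in x, 8 mm thick (4 mm either side of the origin) and runs 70 mm along its own -y. Level at the start; lifted from below (under 1 N) it swings up and over towards the lift's +y.
- tail_knob (a point): Centre of the 18 mm round knob at the tail's free end, 72 mm from the pivot. Lift the tail between pivot and knob. Under the tail there is nothing but air, except close to the pivot: the carriage's cheeks begin 7 mm behind the tail (lift's +x) and reach 10 mm to the lift's -y of the pivot and 11 mm above and below it.
- rod: The release rod, about 80 g, starting flat in the tray: square grey handle 90 x 20 x 20 mm, then a round steel shank 8 mm thick, 130 mm long. Origin: centre of the handle's underside. Its x runs along it towards the shank: handle from x = -45 to 45 mm, shank from 45 to 175 mm, axis 10 mm above the origin. Balance point about 23 mm ahead of the origin.
- rod_mid (a point): Middle of the rod's whole length, on its axis (65 mm ahead of rod's origin, 10 mm above its underside).
- tray: Shallow open steel tray fixed on the bench, 280 (its x) x 150 (its y) mm, walls 18 mm high and 3 mm thick, floor 3 mm thick. Origin: centre of its underside.
- detergent: Bystander: white-capped bottle, 66 mm across, 170 mm tall. Origin: centre of its underside.
- beaker: Bystander: steel cup, 70 mm across, 80 mm tall. Origin: centre of its underside.
- wash_brush: Bystander: hand brush lying down. Origin: centre of its underside.
- sorting_tray: Bystander: divided aluminium tray, 200 x 130 x 35 mm. Origin: centre of its underside.
- clamp: Bystander: steel clamp lying down, 140 mm long. Origin: centre of its underside.
- sample_jar: Bystander: jar, 60 mm across, 70 mm tall. Origin: centre of its underside.
- kidney_bowl: Bystander: steel bowl, 110 mm across, 40 mm tall. Origin: centre of its underside.

How it is judged (in metres and radians):
On the way, in this order (a step that is already met when the one before it is completed fails the run):
1. the rod lifts the pawl's tail, the basket still up (contact force between rod and pawl_tail above 0.05 N and value of joint pawl above 0.4 rad and value of joint basket above 0.06 m).
2. the pawl is folded right over and stays, the basket still up (value of joint pawl above 1.95 rad and value of joint basket above 0.06 m), for 0.2 s.
3. the basket is fully down (value of joint basket below 0.005 m), for 0.2 s.
At the end, for the whole second after the job is handed in: The basket is within 5 mm of fully down, the pawl is still folded over (above 1.95 rad), and the rod lies at rest flat in the tray: its middle within 60 mm of the tray's centre along each side and under 22 mm above the bench, level within 5 degrees (value of joint basket below 0.005 m and value of joint pawl above 1.95 rad and x of rod_mid in the frame of tray between -0.06 and 0.06 m and y of rod_mid in the frame of tray between -0.06 and 0.06 m and z of rod_mid in the frame of tray below 0.022 m and angle between rod's own x axis and vertical between 1.47 and 1.67 rad and linear speed of rod below 0.02 m/s); the robot touches nothing.
It fails at once if the hand or arm touches the pawl (contact force between any of the fingers, the arm and pawl_tail above 0.3 N).
It fails at once if the basket is slammed down (faster than 0.3 m/s) (velocity of joint basket below -0.3 m/s).
It fails at once if a bystander is moved by more than 30 mm (distance of any of detergent, beaker, wash_brush, sorting_tray, clamp, sample_jar, kidney_bowl from where it was at the start of the episode above 0.03 m).
It also fails if it takes over 64 s, if anything falls off the work surface, if the arm or the gripper's body presses on something with over 40 N, if the wrist force passes 120 N, or if a joint passes its speed limit or range.

## Working session

There is one attempt and no reset: what is moved stays moved. The work goes in short steps, Python scripts to look and compute and a tool call to move; the robot and the scene stay as the last step left them, time stands still between calls to the robot, and variables do not carry over. Pictures are saved under pics/ and viewed, and the job is handed in when it is done.

Besides the shell and the picture viewer there is one more tool, called by a JSON object that holds its "api" and its "payload". step_arm: Moves the arm, as the interface text tells. Its arguments: {"type":"object","properties":{"motion":{"type":"array","items":{"type":"object","properties":{"gripper":{"type":"number"},"x":{"type":"number"},"y":{"type":"number"},"z":{"type":"number"},"wx":{"type":"number"},"wy":{"type":"number"},"wz":{"type":"number"}}}},"grip_force":{"type":"number"}},"required":["motion"]}

```bash
mkdir -p pics
cat > h.py <<'E'
import numpy as np, cv2
from cell import observe, eyes, job
def cam(n):
    d=eyes.get_image(n); return d['frame'],np.array(d['intrinsics']),np.array(d['view'])
def proj(K,V,p):
    p=np.atleast_2d(p); c=(V[:3,:3]@p.T).T+V[:3,3]; q=(K@c.T).T; return q[:,:2]/q[:,2:]
def ray(K,V,uv):
    d=V[:3,:3].T@np.linalg.inv(K)@np.array([uv[0],uv[1],1.]); o=-V[:3,:3].T@V[:3,3]; return o,d/np.linalg.norm(d)
def atz(K,V,uv,z):
    o,d=ray(K,V,uv); return o+d*(z-o[2])/d[2]
def tri(rs):
    A=np.zeros((3,3));b=np.zeros(3)
    for o,d in rs:
        P=np.eye(3)-np.outer(d,d);A+=P;b+=P@o
    x=np.linalg.solve(A,b); return x,[np.linalg.norm((np.eye(3)-np.outer(d,d))@(x-o)) for o,d in rs]
E
python3 - <<'E'
from h import *
np.set_printoptions(precision=4,suppress=True)
for n in ['scene','top']:
    f,K,V=cam(n); cv2.imwrite(f'pics/{n}0.png',f[:,:,::-1]); print(n,K.tolist(),'\n',V, -V[:3,:3].T@V[:3,3])
    for t in ['lift','basket','handle','pawl','pawl_tail','tail_knob','rod','rod_mid','tray']:
        print(t,[(np.round(b['centre'],1).tolist(),round(b['p'],2)) for b in eyes.boxes_of(t,n)[:3]])
s=observe();print(s['clock'],s['ee_pos'],s['orientation'])
E
```

```text
scene [[579.4572301403234, 0.0, 313.91296086697014], [0.0, 579.4572301403234, 238.39052602219894], [0.0, 0.0, 1.0]] 
 [[ 0.6626  0.749  -0.0061 -0.3211]
 [ 0.49   -0.4397 -0.7527 -0.1853]
 [-0.5665  0.4957 -0.6583  1.7319]
 [ 0.      0.      0.      1.    ]] [ 1.2846 -0.6995  0.9987]
lift [([345.9, 259.9], 0.93)]
basket [([349.8, 230.7], 0.77), ([206.1, 315.9], 0.58)]
handle [([348.0, 231.0], 0.88)]
pawl [([290.6, 237.3], 0.74)]
pawl_tail [([286.0, 237.7], 0.61), ([158.8, 410.1], 0.52)]
tail_knob [([284.3, 241.3], 0.78)]
rod [([195.8, 296.3], 0.8), ([287.6, 233.6], 0.36), ([351.2, 230.0], 0.3)]
rod_mid [([199.7, 298.2], 0.67)]
tray [([205.0, 314.9], 0.88)]
top [[614.4746831228983, 0.0, 315.3423879238048], [0.0, 614.4746831228983, 234.38363428775125], [0.0, 0.0, 1.0]] 
 [[ 0.0091 -0.9999  0.0074 -0.0273]
 [-0.9923 -0.0099 -0.1237  0.5355]
 [ 0.1238 -0.0062 -0.9923  1.5425]
 [ 0.      0.      0.      1.    ]] [ 0.3407 -0.0124  1.597 ]
lift [([302.2, 212.1], 0.73)]
basket [([299.0, 203.1], 0.93), ([146.9, 290.6], 0.7), ([430.9, 267.7], 0.48)]
handle [([299.7, 200.7], 0.97)]
pawl [([376.4, 198.8], 0.57), ([417.5, 282.0], 0.28)]
pawl_tail [([375.4, 198.6], 0.62)]
tail_knob [([377.3, 198.9], 0.8)]
rod [([421.0, 284.9], 0.71)]
rod_mid [([421.9, 282.4], 0.61)]
tray [([429.4, 268.3], 0.89)]
1.0 [0.2587 0.569  0.2453] [[-0.9103  0.4139  0.    ]
 [ 0.4139  0.9103  0.0001]
 [ 0.      0.0001 -1.    ]]
```

View pics/scene0.png

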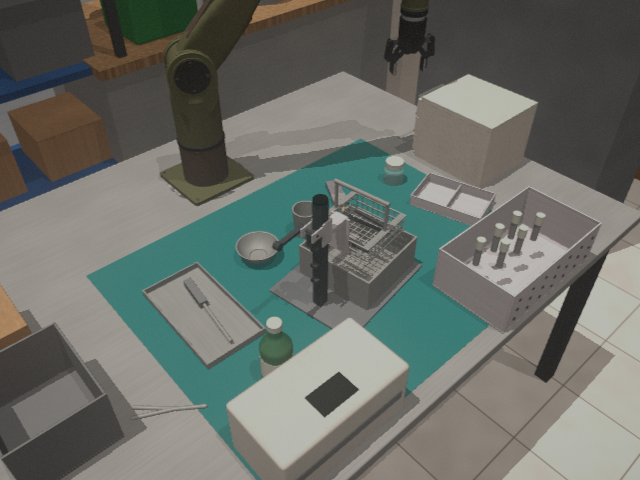

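View pics/top0.png

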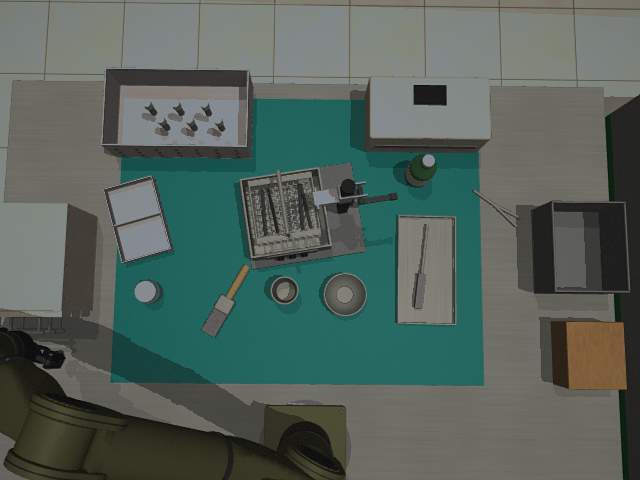

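Run:
```python
import cv2
a=cv2.imread('pics/scene0.png')[180:330,220:420]; cv2.imwrite('pics/s0c.png',cv2.resize(a,None,fx=4,fy=4,interpolation=2))
a=cv2.imread('pics/top0.png')[150:300,250:450]; cv2.imwrite('pics/t0c.png',cv2.resize(a,None,fx=4,fy=4,interpolation=2))
a=cv2.imread('pics/scene0.png')[230:380,110:310]; cv2.imwrite('pics/s0d.png',cv2.resize(a,None,fx=4,fy=4,interpolation=2))
a=cv2.imread('pics/top0.png')[200:350,350:550]; cv2.imwrite('pics/t0d.png',cv2.resize(a,None,fx=4,fy=4,interpolation=2))
```

```text
(no output)
```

View pics/s0c.png

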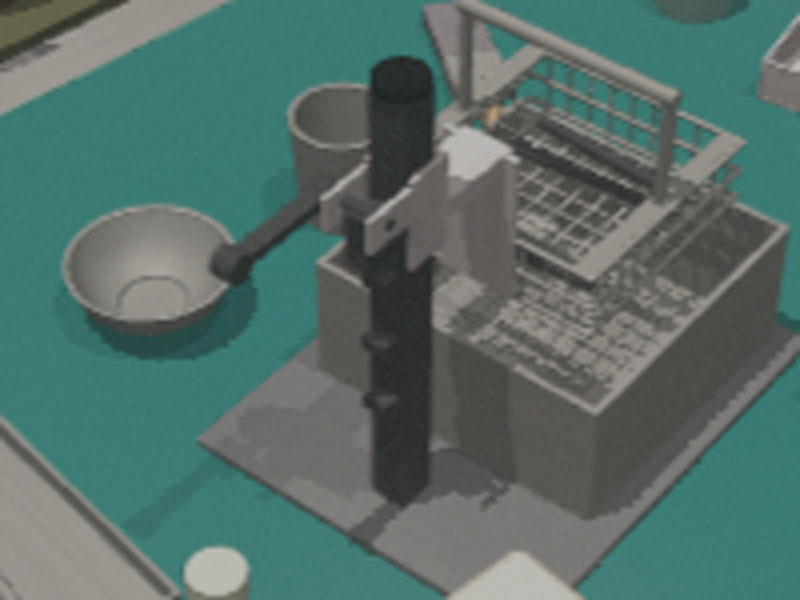

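View pics/t0c.png

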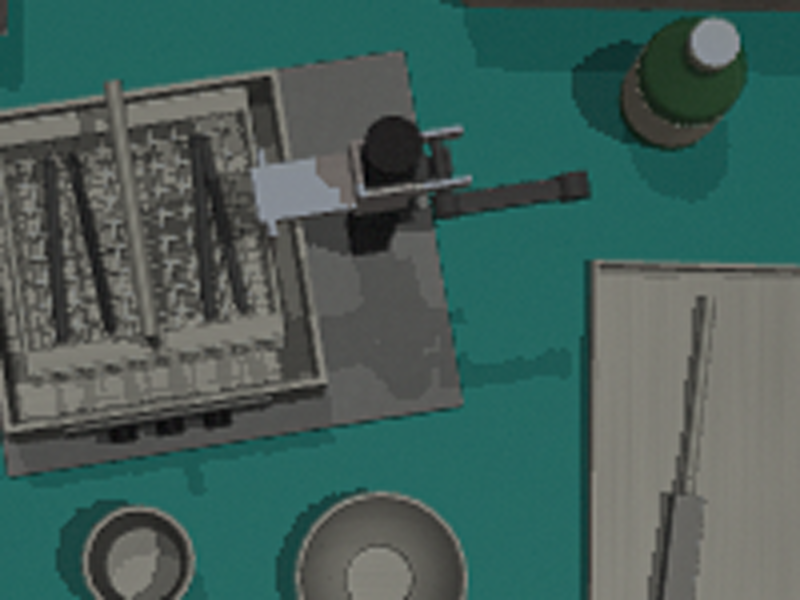

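View pics/s0d.png

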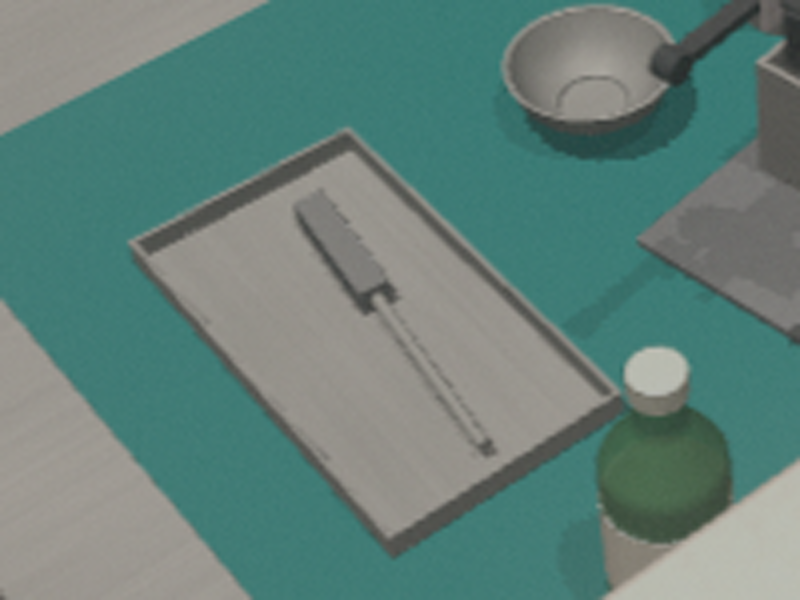

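View pics/t0d.png

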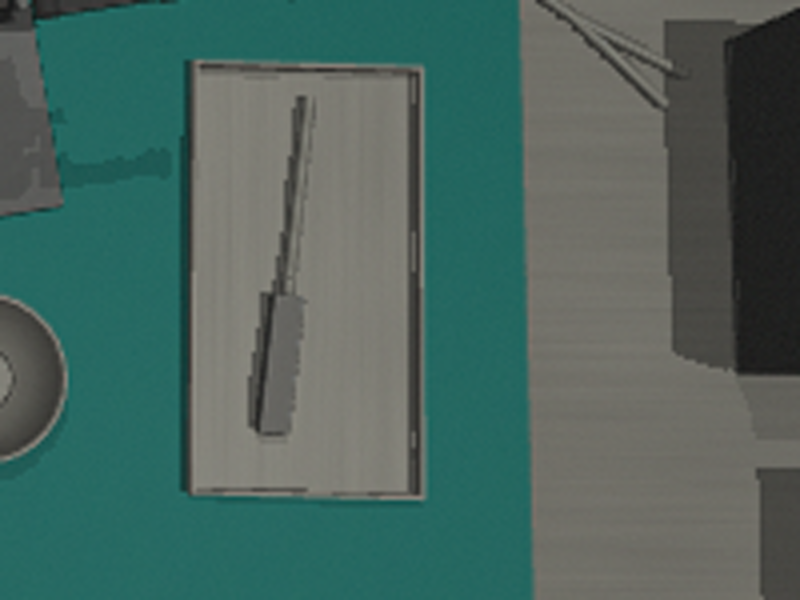

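Run:
```python
from h import *
np.set_printoptions(precision=4,suppress=True)
_,Ks,Vs=cam('scene');_,Kt,Vt=cam('top')
S=lambda c,r:(220+c/4,180+r/4); T=lambda c,r:(250+c/4,150+r/4)
def both(s,t,n):
    x,e=tri([ray(Ks,Vs,s),ray(Kt,Vt,t)]);print(n,x,np.round(e,4));return x
k=both(S(232,263),T(572,187),'knob')
h1=both(S(468,6),T(115,85),'hfar?')
h2=both(S(672,97),T(153,340),'hnear?')
h1=both(S(672,97),T(115,85),'h far')
h2=both(S(468,6),T(153,340),'h near')
both(S(402,72),T(392,140),'col top')
for z in (0.0,0.004):
  for c in [(405,52),(462,405),(8,475)]: print('base',z,atz(Kt,Vt,T(*c),z))
T2=lambda c,r:(350+c/4,200+r/4)
S2=lambda c,r:(110+c/4,230+r/4)
for c in [(274,292),(305,298),(258,432),(290,434)]: print('rodh',atz(Kt,Vt,T2(*c),.023))
print('tip',atz(Kt,Vt,T2(309,97),.013),atz(Ks,Vs,S2(487,450),.013))
for c in [(190,61),(425,66),(189,494),(426,498)]: print('tray',atz(Kt,Vt,T2(*c),.018))
for c in [(348,129),(132,242),(622,400),(395,545)]: print('tray s',atz(Ks,Vs,S2(*c),.018))
for n,z in [('detergent',.1),('kidney_bowl',.03),('beaker',.06),('rod',.015),('handle',.26)]:
  for cn,K,V in (('scene',Ks,Vs),('top',Kt,Vt)):
    b=eyes.boxes_of(n,cn)[:1]
    if b: print(n,cn,atz(K,V,b[0]['centre'],z),b[0]['p'])
```

```text
knob [ 0.598  -0.194   0.2371] [0.001 0.001]
hfar? [0.6072 0.0208 0.3059] [0.0481 0.0481]
hnear? [0.5597 0.0841 0.1701] [0.0598 0.0598]
h far [0.6531 0.0633 0.2387] [0.0005 0.0005]
h near [0.5115 0.0427 0.2322] [0.0039 0.0039]
col top [ 0.6084 -0.0894  0.3078] [0.0002 0.0002]
base 0.0 [ 0.7321 -0.1161  0.    ]
base 0.0 [ 0.4968 -0.1538  0.    ]
base 0.0 [0.4482 0.1415 0.    ]
base 0.004 [ 0.7311 -0.1158  0.004 ]
base 0.004 [ 0.4964 -0.1534  0.004 ]
base 0.004 [0.448  0.1411 0.004 ]
rodh [ 0.4399 -0.2877  0.023 ]
rodh [ 0.4362 -0.3075  0.023 ]
rodh [ 0.3506 -0.2764  0.023 ]
rodh [ 0.3496 -0.2968  0.023 ]
tip [ 0.5678 -0.3137  0.013 ] [ 0.5728 -0.3133  0.013 ]
tray [ 0.59   -0.2356  0.018 ]
tray [ 0.5882 -0.3887  0.018 ]
tray [ 0.3111 -0.2329  0.018 ]
tray [ 0.3099 -0.3839  0.018 ]
tray s [ 0.3154 -0.2341  0.018 ]
tray s [ 0.3125 -0.3809  0.018 ]
tray s [ 0.5974 -0.2404  0.018 ]
tray s [ 0.5954 -0.3864  0.018 ]
detergent scene [ 0.6956 -0.2958  0.1   ] 0.88
detergent top [ 0.697  -0.2835  0.1   ] 0.92
kidney_bowl scene [ 0.3828 -0.099   0.03  ] 0.95
kidney_bowl top [ 0.3924 -0.1014  0.03  ] 0.78
beaker scene [0.3984 0.0554 0.06  ] 0.7
beaker top [0.3954 0.0579 0.06  ] 0.65
rod scene [ 0.4143 -0.2954  0.015 ] 0.57
rod top [ 0.4188 -0.2976  0.015 ] 0.64
handle scene [ 0.6689 -0.0683  0.26  ] 0.87
handle top [0.5848 0.0077 0.26  ] 0.91
```

```bash
cat >> h.py <<'E'
from scipy.spatial.transform import Rotation as R
np.set_printoptions(precision=4,suppress=True)
def plan(*targets):
    """targets: (x,y,z,yaw_of_tool_y deg) tool down, or (x,y,z,Rmatrix)"""
    s=observe();p=np.array(s['ee_pos']);O=np.array(s['orientation'])
    print('t',s['clock'],'at',p,'yawy',np.degrees(np.arctan2(O[1,1],O[0,1])),'q',np.round(s['joint_positions'],1),'F',np.round(s['ft_force'],2),'op',s['opening'])
    for t in targets:
        d=O.T@(np.array(t[:3])-p)*100
        if np.isscalar(t[3]):
            a=np.radians(t[3]);y=np.array([np.cos(a),np.sin(a),0]);z=np.array([0,0,-1.]);G=np.stack([np.cross(y,z),y,z],1)
        else: G=t[3]
        w=R.from_matrix(O.T@G).as_rotvec()
        print(t[:3],'-> shift cm',np.round(d,2),'w',np.round(w,4))
E
python3 -c "
from h import *
plan((.42,.25,.36,83),(.42,0.0,.36,83))"
```

```text
t 1.6 at [0.2587 0.569  0.2453] yawy 65.54490649962851 q [-63.6  39.5 -11.1  89.7   9.   51.7 -12.3] F [ 0.07 -0.7  -0.  ] op 0.08563189283598567
(0.42, 0.25, 0.36) -> shift cm [-27.89 -22.36 -11.47] w [ 0.0001  0.     -0.3046]
(0.42, 0.0, 0.36) -> shift cm [-38.24 -45.12 -11.47] w [ 0.0001  0.     -0.3046]
```

{"api": "step_arm", "payload": {"motion": [{"x": -4.6,"y": -3.7,"z": -3,"wz": -0.1},{"x": -9.2,"y": -7.4,"z": -6,"wz": -0.2},{"x": -14,"y": -11.2,"z": -9,"wz": -0.3},{"x": -18.6,"y": -14.9,"z": -11.5,"wz": -0.3},{"x": -23.2,"y": -18.6,"z": -11.5,"wz": -0.3}]}}

```text
invalid input at $.motion[0]: expected keys gripper, x, y, z, wx, wy, wz
```

```bash
python3 -c "
from h import *
plan((.42,.25,.36,83),(.42,0.0,.36,83))"
```

```text
t 1.6 at [0.2587 0.569  0.2453] yawy 65.54490649962851 q [-63.6  39.5 -11.1  89.7   9.   51.7 -12.3] F [ 0.07 -0.7  -0.  ] op 0.08563189283598567
(0.42, 0.25, 0.36) -> shift cm [-27.89 -22.36 -11.47] w [ 0.0001  0.     -0.3046]
(0.42, 0.0, 0.36) -> shift cm [-38.24 -45.12 -11.47] w [ 0.0001  0.     -0.3046]
```

All keys required.

{"api": "step_arm", "payload": {"motion": [{"gripper": 8.5,"x": -4.6,"y": -3.7,"z": -3,"wx": 0,"wy": 0,"wz": -0.1},{"gripper": 8.5,"x": -9.2,"y": -7.4,"z": -6,"wx": 0,"wy": 0,"wz": -0.2},{"gripper": 8.5,"x": -14,"y": -11.2,"z": -9,"wx": 0,"wy": 0,"wz": -0.3},{"gripper": 8.5,"x": -18.6,"y": -14.9,"z": -11.5,"wx": 0,"wy": 0,"wz": -0.3},{"gripper": 8.5,"x": -23.2,"y": -18.6,"z": -11.5,"wx": 0,"wy": 0,"wz": -0.3}]}}

```text
clock: 2.22
ee_pos: [0.3896, 0.3121, 0.3614]
orientation: [[-0.992, 0.126, 0.003], [0.126, 0.992, 0.003], [-0.003, 0.004, -1.0]]
ft_force: [1.1, 0.8, -0.3]
opening: 0.0853
```

```bash
python3 -c "
from h import *
plan((.42,.18,.36,83),(.42,0.0,.36,83),(.41,-.294,.25,83))"
```

```text
t 2.225 at [0.3896 0.3121 0.3614] yawy 82.7699744459981 q [-31.3  22.4 -18.7 101.1   8.3  57.6  29.6] F [ 1.08  0.83 -0.32] op 0.08528985833403495
(0.42, 0.18, 0.36) -> shift cm [ -4.68 -12.72   0.11] w [ 0.0036  0.0028 -0.004 ]
(0.42, 0.0, 0.36) -> shift cm [ -6.94 -30.58   0.05] w [ 0.0036  0.0028 -0.004 ]
(0.41, -0.294, 0.25) -> shift cm [ -9.62 -59.91  10.95] w [ 0.0036  0.0028 -0.004 ]
```

{"api": "step_arm", "payload": {"motion": [{"gripper": 8.5,"x": -2,"y": -5.5,"z": 0,"wx": 0,"wy": 0,"wz": 0},{"gripper": 8.5,"x": -4,"y": -11,"z": 0,"wx": 0,"wy": 0,"wz": 0},{"gripper": 8.5,"x": -5.5,"y": -17,"z": 0,"wx": 0,"wy": 0,"wz": 0},{"gripper": 8.5,"x": -6.5,"y": -23,"z": 0,"wx": 0,"wy": 0,"wz": 0},{"gripper": 8.5,"x": -7,"y": -29,"z": 0,"wx": 0,"wy": 0,"wz": 0}]}}

```text
clock: 2.85
ee_pos: [0.4228, 0.0135, 0.3609]
orientation: [[-0.992, 0.126, 0.005], [0.126, 0.992, 0.003], [-0.004, 0.004, -1.0]]
ft_force: [0.8, 0.2, -0.8]
opening: 0.085
```

```bash
python3 -c "
from h import *
plan((.42,.0,.36,83),(.41,-.294,.25,83))"
```

```text
t 2.85 at [0.4228 0.0135 0.3609] yawy 82.75358601216382 q [  3.3  15.5 -14.8 112.2   4.7  52.7  68.9] F [ 0.78  0.24 -0.77] op 0.0850381700561203
(0.42, 0.0, 0.36) -> shift cm [ 0.1  -1.38  0.08] w [ 0.0037  0.0041 -0.0043]
(0.41, -0.294, 0.25) -> shift cm [ -2.57 -30.71  10.98] w [ 0.0037  0.0041 -0.0043]
```

{"api": "step_arm", "payload": {"motion": [{"gripper": 8.5,"x": -0.5,"y": -6,"z": 0,"wx": 0,"wy": 0,"wz": 0},{"gripper": 8.5,"x": -1,"y": -12,"z": 0,"wx": 0,"wy": 0,"wz": 0},{"gripper": 8.5,"x": -1.5,"y": -18,"z": 1,"wx": 0,"wy": 0,"wz": 0},{"gripper": 8.5,"x": -2,"y": -24,"z": 3,"wx": 0,"wy": 0,"wz": 0},{"gripper": 8.5,"x": -2.6,"y": -29.5,"z": 6,"wx": 0.0037,"wy": 0.004,"wz": 0}]}}

```text
clock: 3.48
ee_pos: [0.4119, -0.2836, 0.3008]
orientation: [[-0.992, 0.127, 0.003], [0.127, 0.992, -0.002], [-0.003, -0.001, -1.0]]
ft_force: [1.4, -0.5, 0.3]
opening: 0.0847
```

```bash
python3 -c "
from h import *
plan((.409,-.294,.20,83),(.409,-.294,.06,83),(.409,-.294,.019,83))"
```

```text
t 3.475 at [ 0.4119 -0.2836  0.3008] yawy 82.70274626753071 q [ 34.6  25.8  -8.  106.9   4.7  47.4 106.9] F [ 1.39 -0.49  0.28] op 0.08465800571224179
(0.409, -0.294, 0.2) -> shift cm [ 0.18 -1.05 10.08] w [-0.0014  0.003  -0.0052]
(0.409, -0.294, 0.06) -> shift cm [ 0.22 -1.03 24.08] w [-0.0014  0.003  -0.0052]
(0.409, -0.294, 0.019) -> shift cm [ 0.24 -1.02 28.18] w [-0.0014  0.003  -0.0052]
```

{"api": "step_arm", "payload": {"motion": [{"gripper": 4,"x": 0.1,"y": -0.5,"z": 5,"wx": 0,"wy": 0,"wz": 0},{"gripper": 4,"x": 0.2,"y": -1,"z": 10.5,"wx": 0,"wy": 0.003,"wz": -0.005},{"gripper": 4,"x": 0.2,"y": -1,"z": 15,"wx": 0,"wy": 0.003,"wz": -0.005},{"gripper": 4,"x": 0.2,"y": -1,"z": 19,"wx": 0,"wy": 0.003,"wz": -0.005},{"gripper": 4,"x": 0.2,"y": -1,"z": 22,"wx": 0,"wy": 0.003,"wz": -0.005}]}}

```text
clock: 4.1
ee_pos: [0.4091, -0.2936, 0.0792]
orientation: [[-0.993, 0.122, -0.001], [0.122, 0.993, -0.001], [0.001, -0.001, -1.0]]
ft_force: [0.5, -0.3, 1.2]
opening: 0.0398
```

Run:
```python
from h import *
plan((.409,-.294,.019,83))
for n in ('top','scene'):
    f,K,V=cam(n); a=f[200:380,340:520] if n=='top' else f[200:380,110:330]
    cv2.imwrite(f'pics/{n}1.png',cv2.resize(a[:,:,::-1],None,fx=3,fy=3,interpolation=2))
```

```text
t 4.1 at [ 0.4091 -0.2936  0.0792] yawy 82.99337301041972 q [ 32.5  46.9  -3.5 117.8   9.9  15.6 103.6] F [ 0.53 -0.28  1.19] op 0.03976864167911262
(0.409, -0.294, 0.019) -> shift cm [ 0.01 -0.04  6.02] w [-0.001  -0.0007 -0.0001]
```

View pics/scene1.png

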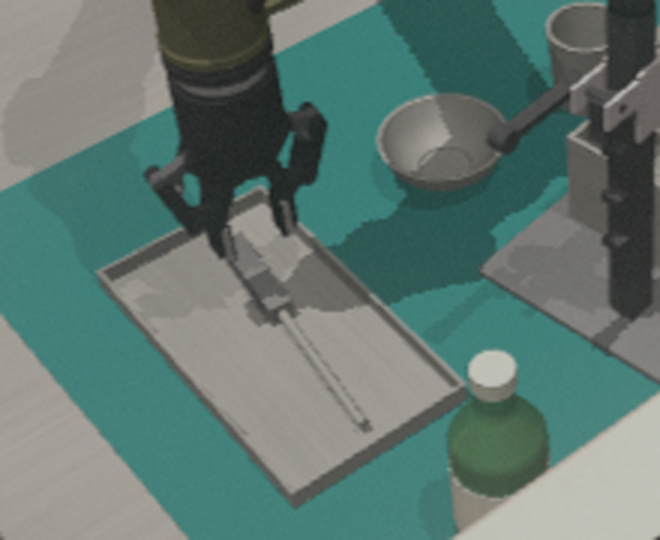

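View pics/top1.png

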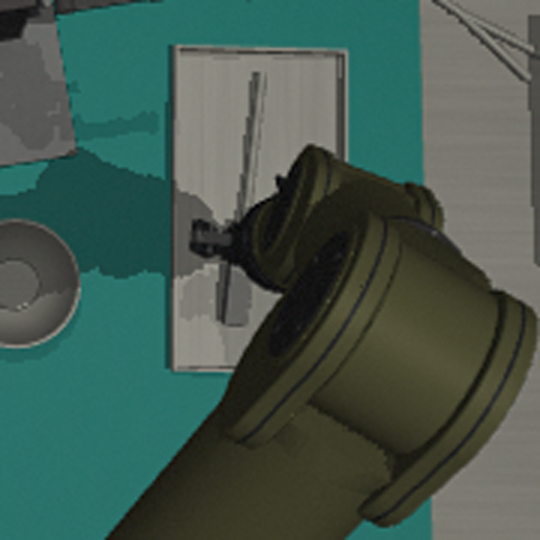

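{"api": "step_arm", "payload": {"motion": [{"gripper": 4,"x": 0,"y": 0,"z": 3,"wx": 0,"wy": 0,"wz": 0},{"gripper": 4,"x": 0,"y": 0,"z": 5,"wx": 0,"wy": 0,"wz": 0},{"gripper": 4,"x": 0,"y": 0,"z": 6,"wx": 0,"wy": 0,"wz": 0},{"gripper": 4,"x": 0,"y": 0,"z": 6,"wx": 0,"wy": 0,"wz": 0},{"gripper": 3,"x": 0,"y": 0,"z": 6,"wx": 0,"wy": 0,"wz": 0}]}}

```text
clock: 4.82
ee_pos: [0.4082, -0.293, 0.0194]
orientation: [[-0.993, 0.122, -0.003], [0.122, 0.993, 0.0], [0.003, 0.0, -1.0]]
ft_force: [-0.5, -0.3, 0.4]
opening: 0.03
```

{"api": "step_arm", "payload": {"grip_force": 90, "motion": [{"gripper": 1.5,"x": 0,"y": 0,"z": 0,"wx": 0,"wy": 0,"wz": 0},{"gripper": 1,"x": 0,"y": 0,"z": 0,"wx": 0,"wy": 0,"wz": 0},{"gripper": 1,"x": 0,"y": 0,"z": 0,"wx": 0,"wy": 0,"wz": 0},{"gripper": 1,"x": 0,"y": 0,"z": 0,"wx": 0,"wy": 0,"wz": 0}]}}

```text
clock: 5.32
ee_pos: [0.4087, -0.2933, 0.0202]
orientation: [[-0.993, 0.122, -0.002], [0.122, 0.993, -0.0], [0.002, -0.001, -1.0]]
ft_force: [0.2, 0.4, 6.8]
opening: 0.0176
```

Run:
```python
from h import *
plan((.409,-.294,.019,83))
```

```text
t 5.325 at [ 0.4087 -0.2933  0.0202] yawy 82.99951753258578 q [ 31.5  53.6  -1.8 118.4  10.5   8.3 102.9] F [0.17 0.41 6.84] op 0.01757922151661011
(0.409, -0.294, 0.019) -> shift cm [-0.04 -0.07  0.12] w [-0.0006 -0.002  -0.    ]
```

{"api": "step_arm", "payload": {"motion": [{"gripper": 1,"x": 0,"y": 0,"z": -1,"wx": 0,"wy": 0,"wz": 0},{"gripper": 1,"x": 0,"y": 0,"z": -3,"wx": 0,"wy": 0,"wz": 0},{"gripper": 1,"x": 0,"y": 0,"z": -6,"wx": 0,"wy": 0,"wz": 0},{"gripper": 1,"x": 0,"y": 0,"z": -10,"wx": 0,"wy": 0,"wz": 0},{"gripper": 1,"x": 0,"y": 0,"z": -12,"wx": 0,"wy": 0,"wz": 0}]}}

```text
clock: 5.95
ee_pos: [0.4093, -0.2937, 0.1425]
orientation: [[-0.993, 0.122, 0.0], [0.122, 0.993, -0.002], [-0.0, -0.002, -1.0]]
ft_force: [-0.1, -0.4, -0.2]
opening: 0.0179
```

Run:
```python
from h import *
plan((.409,-.294,.019,83))
for n in ('top','scene'):
    f,K,V=cam(n); a=f[150:330,340:520] if n=='top' else f[180:360,110:330]
    cv2.imwrite(f'pics/{n}2.png',cv2.resize(a[:,:,::-1],None,fx=3,fy=3,interpolation=2))
```

```text
t 5.95 at [ 0.4093 -0.2937  0.1425] yawy 82.98896600055502 q [ 33.8  40.1  -5.6 116.1   9.   24.2 104.3] F [-0.06 -0.38 -0.23] op 0.017886476995495008
(0.409, -0.294, 0.019) -> shift cm [ 0.03 -0.02 12.35] w [-0.0018  0.0003 -0.0002]
```

View pics/scene2.png

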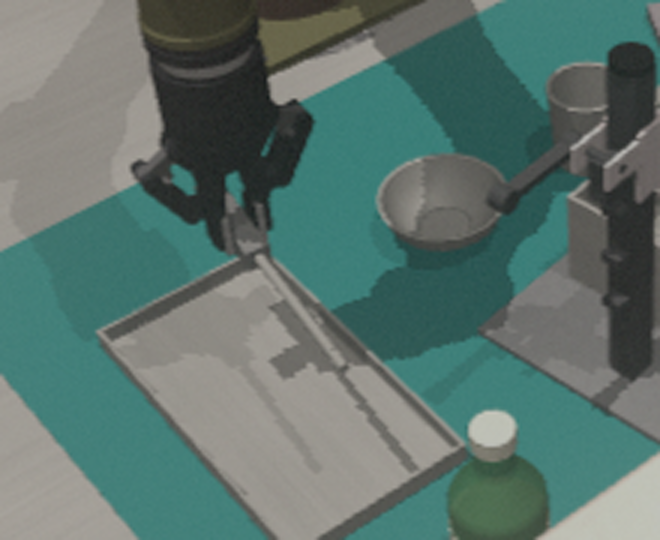

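View pics/top2.png

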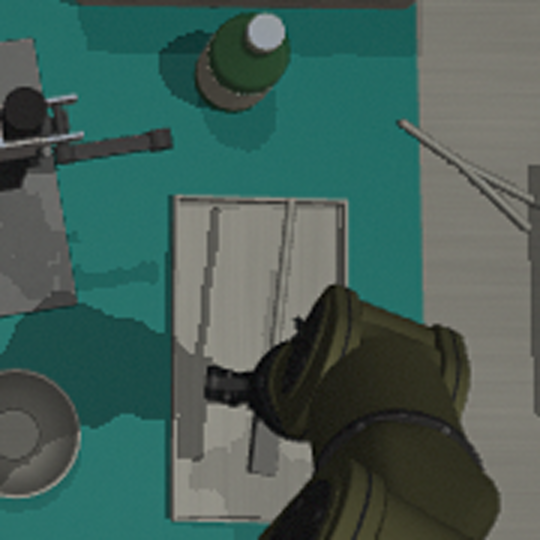

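Run:
```python
from h import *
_,Ks,Vs=cam('scene');_,Kt,Vt=cam('top')
print(tri([ray(Ks,Vs,(110+343/3,180+366/3)),ray(Kt,Vt,(340+290/3,150+200/3))]))
s=observe();p=np.array(s['ee_pos']);e=p+.16*np.array([.9925,-.122,0])+[0,0,-.007];print(e,proj(Ks,Vs,e),proj(Kt,Vt,e))
a=np.radians(9.1);X=np.array([np.cos(a),np.sin(a),0]);Y=np.array([-np.sin(a),np.cos(a),0]);Z=np.array([0,0,1.])
piv=np.array([.5866,-.1228,.237])
for n,off in [('below r45 ',-.045*Y-.05*Z),('up',-.045*Y-.008*Z)]:
  # shank point 22mm behind tip at tail -> TCP is 138 mm behind
  c=piv+off; print(n,c,'tcp',c-.14*X+.007*Z)
plan((.435,-.30,.20,99))
```

```text
(array([ 0.5686, -0.3132,  0.1372]), [np.float64(0.00015843962612635104), np.float64(0.00015843962612625254)])
[ 0.5675 -0.3128  0.1333] [[224.493  302.9143]] [[436.2294 217.3746]]
below r45  [ 0.5937 -0.1672  0.187 ] tcp [ 0.4555 -0.1894  0.194 ]
up [ 0.5937 -0.1672  0.229 ] tcp [ 0.4555 -0.1894  0.236 ]
t 6.15 at [ 0.4087 -0.2933  0.1403] yawy 82.99467559181288 q [ 33.8  40.3  -5.5 116.1   9.   24.  104.3] F [-0.28 -0.16 -1.04] op 0.017759158506166155
(0.435, -0.3, 0.2) -> shift cm [-2.68 -0.35 -5.97] w [-0.0006 -0.0018 -0.2793]
```

```bash
cat >> h.py <<'E'
_a=np.radians(9.1);X=np.array([np.cos(_a),np.sin(_a),0]);Y=np.array([-np.sin(_a),np.cos(_a),0]);Z=np.array([0,0,1.])
piv=np.array([.5866,-.1228,.237])
def arc(th,r=.045,g=.008,L=.146):
    c=piv+Y*(-r*np.cos(th)-g*np.sin(th))+Z*(r*np.sin(th)-g*np.cos(th)); return c-L*X+.005*Z
E
python3 - <<'E'
from h import *
t=piv-.045*Y-.04*Z-.146*X+.005*Z
plan((.42,-.28,.20,99.1),(.43,-.26,.20,99.1),(*t,99.1))
E
```

```text
t 6.15 at [ 0.4087 -0.2933  0.1403] yawy 82.99467559181288 q [ 33.8  40.3  -5.5 116.1   9.   24.  104.3] F [-0.28 -0.16 -1.04] op 0.017759158506166155
(0.42, -0.28, 0.2) -> shift cm [-0.95  1.45 -5.97] w [-0.0006 -0.0018 -0.2811]
(0.43, -0.26, 0.2) -> shift cm [-1.7   3.56 -5.98] w [-0.0006 -0.0018 -0.2811]
(np.float64(0.44955469724081876), np.float64(-0.1903246991229456), np.float64(0.20199999999999999)) -> shift cm [-2.79 10.71 -6.18] w [-0.0006 -0.0018 -0.2811]
```

{"api": "step_arm", "payload": {"motion": [{"gripper": 1,"x": -0.4,"y": 0.6,"z": -3,"wx": 0,"wy": 0,"wz": -0.1},{"gripper": 1,"x": -1,"y": 1.5,"z": -6,"wx": 0,"wy": 0,"wz": -0.2},{"gripper": 1,"x": -1.7,"y": 4,"z": -6,"wx": 0,"wy": -0.002,"wz": -0.28},{"gripper": 1,"x": -2.3,"y": 7.5,"z": -6.1,"wx": 0,"wy": -0.002,"wz": -0.281},{"gripper": 1,"x": -2.8,"y": 10.7,"z": -6.2,"wx": 0,"wy": -0.002,"wz": -0.281}]}}

```text
clock: 6.78
ee_pos: [0.4492, -0.1891, 0.2009]
orientation: [[-0.987, -0.158, -0.002], [-0.158, 0.987, 0.001], [0.002, 0.001, -1.0]]
ft_force: [-0.1, 0.5, -0.6]
opening: 0.018
```

Run:
```python
from h import *
t=piv-.045*Y-.04*Z-.146*X+.005*Z
plan((*t,99.1))
for n in ('top','scene'):
    f,K,V=cam(n); a=f[150:300,300:480] if n=='top' else f[180:330,200:400]
    cv2.imwrite(f'pics/{n}3.png',cv2.resize(a[:,:,::-1],None,fx=4,fy=4,interpolation=2))
```

```text
t 6.775 at [ 0.4492 -0.1891  0.2009] yawy 99.10097966263439 q [ 24.2  33.6 -10.6 115.6  11.2  31.9 104.9] F [-0.07  0.47 -0.59] op 0.018027602693635087
(np.float64(0.44955469724081876), np.float64(-0.1903246991229456), np.float64(0.20199999999999999)) -> shift cm [-0.01 -0.13 -0.11] w [ 0.001 -0.002  0.   ]
```

View pics/scene3.png

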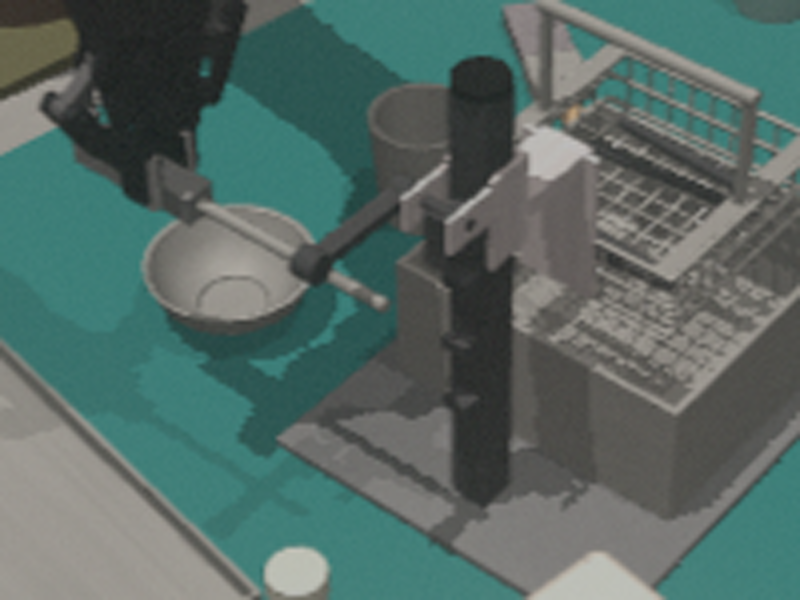

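View pics/top3.png

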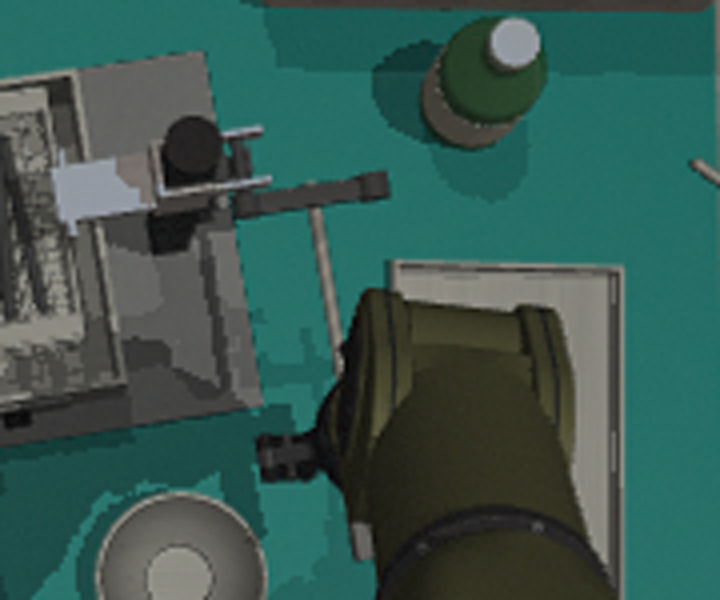

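Run:
```python
from h import *
plan(*[(*arc(t),99.1) for t in (0,.2,.4,.6,.8,1.0,1.2,1.4,1.6,1.75,1.9,2.0)])
```

```text
t 6.875 at [ 0.4504 -0.1859  0.201 ] yawy 99.49315837528192 q [ 24.   33.6 -10.9 115.6  11.1  31.9 105. ] F [-0.07 -0.37 -0.15] op 0.018050338140800145
(np.float64(0.44955469724081876), np.float64(-0.1903246991229456), np.float64(0.23399999999999999)) -> shift cm [ 0.16 -0.42 -3.3 ] w [ 0.0031 -0.0006  0.0069]
(np.float64(0.44966419808136115), np.float64(-0.1910083357130948), np.float64(0.2430995872630478)) -> shift cm [ 0.16 -0.48 -4.21] w [ 0.0031 -0.0006  0.0069]
(np.float64(0.44948559663192533), np.float64(-0.18989328960675303), np.float64(0.2521553374518662)) -> shift cm [ 0.16 -0.37 -5.11] w [ 0.0031 -0.0006  0.0069]
(np.float64(0.44902601316869084), np.float64(-0.18702401417344866), np.float64(0.26080622638349915)) -> shift cm [ 0.16 -0.07 -5.98] w [ 0.0031 -0.0006  0.0069]
(np.float64(0.4483037698340372), np.float64(-0.18251489837018534), np.float64(0.2687073704157012)) -> shift cm [ 0.16  0.39 -6.77] w [ 0.0031 -0.0006  0.0069]
(np.float64(0.4473476601905466), np.float64(-0.1765457064147014), np.float64(0.2755437758694102)) -> shift cm [ 0.15  0.99 -7.45] w [ 0.0031 -0.0006 
[... 267 characters left out ...]
 -> shift cm [ 0.14  2.55 -8.39] w [ 0.0031 -0.0006  0.0069]
(np.float64(0.44349449294691545), np.float64(-0.15248957951502304), np.float64(0.287214408315278)) -> shift cm [ 0.14  3.43 -8.61] w [ 0.0031 -0.0006  0.0069]
(np.float64(0.44241398941429555), np.float64(-0.14574377056026816), np.float64(0.2877053360545231)) -> shift cm [ 0.13  4.12 -8.65] w [ 0.0031 -0.0006  0.0069]
(np.float64(0.44133401577001785), np.float64(-0.13900126980897226), np.float64(0.28716982048084166)) -> shift cm [ 0.13  4.8  -8.6 ] w [ 0.0031 -0.0006  0.0069]
(np.float64(0.44062632193175044), np.float64(-0.13458298954677428), np.float64(0.2862475588995328)) -> shift cm [ 0.12  5.24 -8.5 ] w [ 0.0031 -0.0006  0.0069]
```

{"api": "step_arm", "payload": {"motion": [{"gripper": 1,"x": 0.1,"y": -0.4,"z": -1.6,"wx": 0.003,"wy": 0,"wz": 0.007},{"gripper": 1,"x": 0.1,"y": -0.4,"z": -3,"wx": 0.003,"wy": 0,"wz": 0.007},{"gripper": 1,"x": 0.1,"y": -0.45,"z": -4.2,"wx": 0.003,"wy": 0,"wz": 0.007},{"gripper": 1,"x": 0.1,"y": -0.35,"z": -5.1,"wx": 0.003,"wy": 0,"wz": 0.007},{"gripper": 1,"x": 0.1,"y": -0.1,"z": -6,"wx": 0.003,"wy": 0,"wz": 0.007}]}}

```text
clock: 7.5
ee_pos: [0.4492, -0.1873, 0.2611]
orientation: [[-0.988, -0.157, -0.002], [-0.157, 0.988, 0.0], [0.002, 0.0, -1.0]]
ft_force: [0.2, -0.5, -1.7]
opening: 0.0179
```

Run:
```python
from h import *
for n in ('top','scene'):
    f,K,V=cam(n); a=f[150:300,300:480] if n=='top' else f[180:330,200:400]
    cv2.imwrite(f'pics/{n}4.png',cv2.resize(a[:,:,::-1],None,fx=4,fy=4,interpolation=2))
plan(*[(*arc(t),99.1) for t in (.8,1.0,1.2,1.4,1.6,1.75,1.9,2.0)])
```

```text
t 7.6 at [ 0.4501 -0.1871  0.2618] yawy 99.10407501854452 q [ 25.3  28.1 -12.4 111.7   8.9  41.  106.7] F [ 0.71 -1.5  -0.79] op 0.017793919579417092
(np.float64(0.4483037698340372), np.float64(-0.18251489837018534), np.float64(0.2687073704157012)) -> shift cm [ 0.1   0.48 -0.69] w [-0.0005  0.0007  0.0001]
(np.float64(0.4473476601905466), np.float64(-0.1765457064147014), np.float64(0.2755437758694102)) -> shift cm [ 0.1   1.08 -1.38] w [-0.0005  0.0007  0.0001]
(np.float64(0.44619580131252645), np.float64(-0.1693544111533875), np.float64(0.2810428968327118)) -> shift cm [ 0.1   1.81 -1.93] w [-0.0005  0.0007  0.0001]
(np.float64(0.4448941141785425), np.float64(-0.16122770683486776), np.float64(0.28498550070627876)) -> shift cm [ 0.1   2.63 -2.32] w [-0.0005  0.0007  0.0001]
(np.float64(0.44349449294691545), np.float64(-0.15248957951502304), np.float64(0.287214408315278)) -> shift cm [ 0.1   3.52 -2.54] w [-0.0005  0.0007  0.0001]
(np.float64(0.44241398941429555), np.float64(-0.14574377056026816), np.float64(0.2877053360545231)) -> shift cm [ 0.1   4.2  -2.59] w [-0.0005  0.0007  0.0001]
(np.float64(0.44133401577001785), np.float64(-0.13900126980897226), np.float64(0.28716982048084166)) -> shift cm [ 0.1   4.88 -2.54] w [-0.0005  0.0007  0.0001]
(np.float64(0.44062632193175044), np.float64(-0.13458298954677428), np.float64(0.2862475588995328)) -> shift cm [ 0.1   5.33 -2.45] w [-0.0005  0.0007  0.0001]
```

View pics/scene4.png

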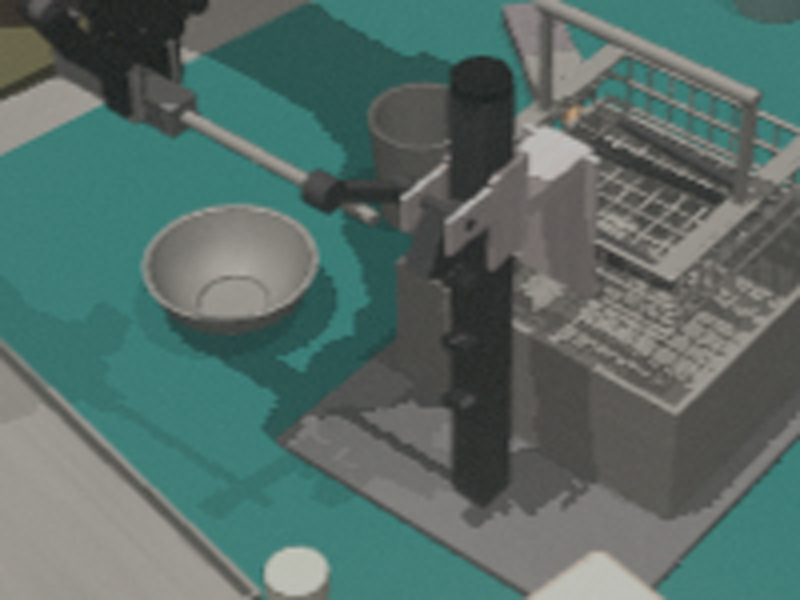

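View pics/top4.png

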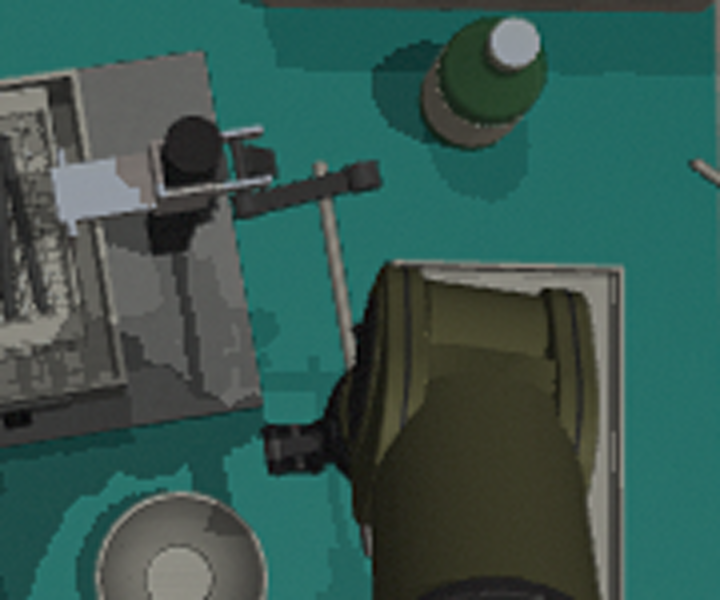

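{"api": "step_arm", "payload": {"motion": [{"gripper": 1,"x": 0.1,"y": 0.4,"z": -0.7,"wx": 0,"wy": 0,"wz": 0},{"gripper": 1,"x": 0.1,"y": 1.0,"z": -1.4,"wx": 0,"wy": 0,"wz": 0},{"gripper": 1,"x": 0.1,"y": 1.8,"z": -2,"wx": 0,"wy": 0,"wz": 0},{"gripper": 1,"x": 0.1,"y": 2.6,"z": -2.3,"wx": 0,"wy": 0,"wz": 0},{"gripper": 1,"x": 0.1,"y": 3.4,"z": -2.5,"wx": 0,"wy": 0,"wz": 0}]}}

```text
clock: 8.22
ee_pos: [0.4437, -0.1529, 0.287]
orientation: [[-0.987, -0.159, 0.001], [-0.159, 0.987, -0.0], [-0.001, -0.001, -1.0]]
ft_force: [0.1, -0.4, -0.3]
opening: 0.0178
```

Run:
```python
from h import *
for n in ('scene',):
    f,K,V=cam(n); a=f[150:300,200:400]
    cv2.imwrite(f'pics/{n}5.png',cv2.resize(a[:,:,::-1],None,fx=4,fy=4,interpolation=2))
plan(*[(*arc(t),99.1) for t in (1.75,1.9,2.0)])
```

```text
t 8.275 at [ 0.4436 -0.1516  0.2871] yawy 99.21914982899004 q [ 22.2  24.7 -13.1 112.5   7.9  43.6 103.8] F [-0.09  0.55 -0.2 ] op 0.018021804461715137
(np.float64(0.44241398941429555), np.float64(-0.14574377056026816), np.float64(0.2877053360545231)) -> shift cm [ 0.02  0.6  -0.06] w [0.0004 0.001  0.0021]
(np.float64(0.44133401577001785), np.float64(-0.13900126980897226), np.float64(0.28716982048084166)) -> shift cm [ 0.02  1.28 -0.  ] w [0.0004 0.001  0.0021]
(np.float64(0.44062632193175044), np.float64(-0.13458298954677428), np.float64(0.2862475588995328)) -> shift cm [0.02 1.73 0.09] w [0.0004 0.001  0.0021]
```

View pics/scene5.png

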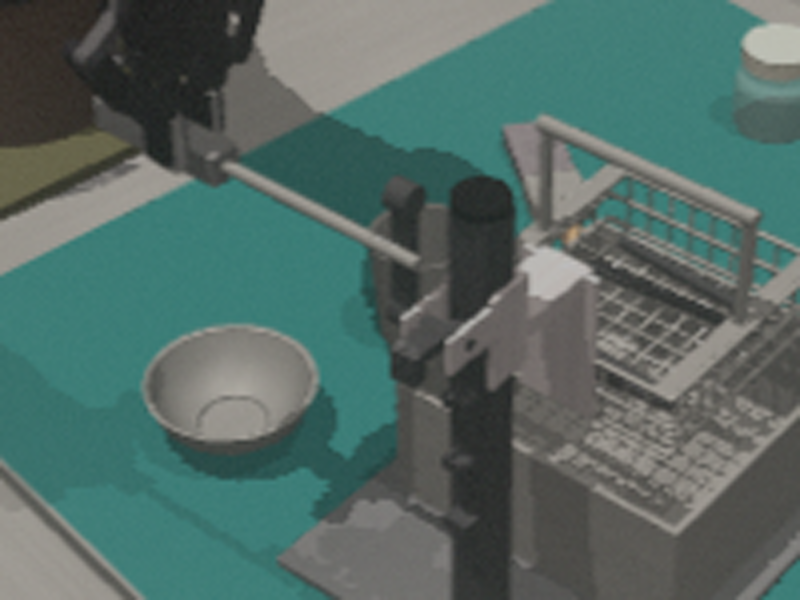

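Tail is upright with the shank behind it (~(405,260)). Push it over.

{"api": "step_arm", "payload": {"motion": [{"gripper": 1,"x": 0,"y": 0.6,"z": 0,"wx": 0,"wy": 0,"wz": 0},{"gripper": 1,"x": 0,"y": 1.1,"z": 0,"wx": 0,"wy": 0,"wz": 0},{"gripper": 1,"x": 0.1,"y": 1.5,"z": 0.05,"wx": 0,"wy": 0,"wz": 0},{"gripper": 1,"x": 0.1,"y": 1.7,"z": 0.1,"wx": 0,"wy": 0,"wz": 0},{"gripper": 1,"x": 0.1,"y": 1.7,"z": 0.1,"wx": 0,"wy": 0,"wz": 0}]}}

```text
clock: 8.9
ee_pos: [0.4398, -0.135, 0.2861]
orientation: [[-0.987, -0.16, 0.001], [-0.16, 0.987, 0.001], [-0.001, 0.0, -1.0]]
ft_force: [0.5, -0.4, -1.1]
opening: 0.0176
```

Run:
```python
from h import *
for n in ('top','scene',):
    f,K,V=cam(n); a=f[150:300,200:400]
    cv2.imwrite(f'pics/{n}6.png',cv2.resize(a[:,:,::-1],None,fx=4,fy=4,interpolation=2))
plan()
```

```text
t 9.0 at [ 0.4399 -0.1352  0.2861] yawy 99.20588194906101 q [ 20.4  24.1 -13.2 113.9   7.8  42.8 101.8] F [-0.25 -0.11 -1.05] op 0.017856088019053952
```

View pics/scene6.png

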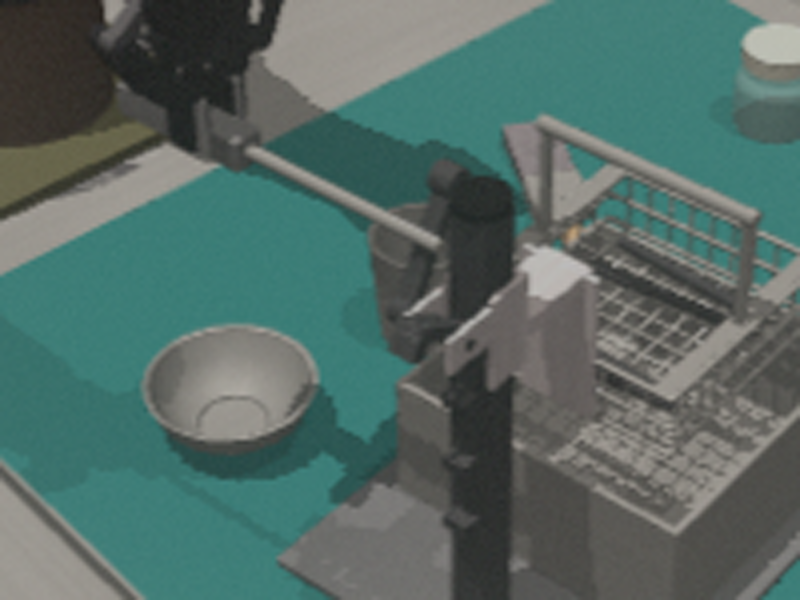

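{"api": "step_arm", "payload": {"motion": [{"gripper": 1,"x": 0,"y": -1.5,"z": 0,"wx": 0,"wy": 0,"wz": 0},{"gripper": 1,"x": 0,"y": -4,"z": 0,"wx": 0,"wy": 0,"wz": 0},{"gripper": 1,"x": 1,"y": -8,"z": 0,"wx": 0,"wy": 0,"wz": 0.1},{"gripper": 1,"x": 1.5,"y": -12,"z": 0,"wx": 0,"wy": 0,"wz": 0.2},{"gripper": 1,"x": 2,"y": -15,"z": 2,"wx": 0,"wy": 0,"wz": 0.28}]}}

```text
clock: 9.62
ee_pos: [0.4448, -0.2906, 0.2669]
orientation: [[-0.992, 0.125, 0.004], [0.125, 0.992, -0.003], [-0.005, -0.002, -1.0]]
ft_force: [0.4, 0.6, -0.6]
opening: 0.0177
```

Run:
```python
from h import *
for n in ('top','scene',):
    f,K,V=cam(n); a=f[150:300,200:400] if n=='scene' else f[130:330,330:530]
    cv2.imwrite(f'pics/{n}7.png',cv2.resize(a[:,:,::-1],None,fx=3,fy=3,interpolation=2))
plan((.41,-.305,.15,83),(.40,-.305,.0205,83))
```

```text
t 9.725 at [ 0.4419 -0.2917  0.2643] yawy 82.67399595091041 q [ 33.1  30.8  -7.5 104.9   5.6  44.7 105.3] F [-0.66  0.28 -1.23] op 0.017631526299066114
(0.41, -0.305, 0.15) -> shift cm [ 2.97 -1.7  11.44] w [-0.0018 -0.0022 -0.0057]
(0.4, -0.305, 0.0205) -> shift cm [ 3.93 -1.81 24.39] w [-0.0018 -0.0022 -0.0057]
```

View pics/scene7.png

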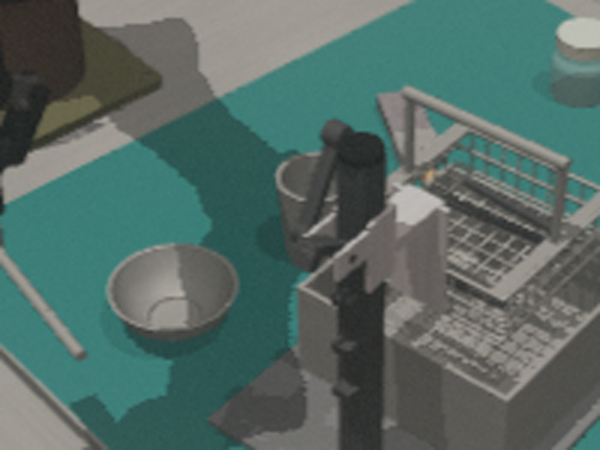

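View pics/top7.png

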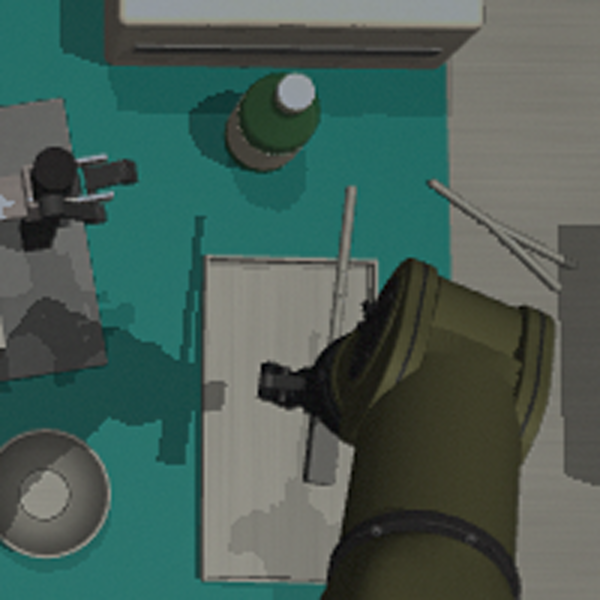

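{"api": "step_arm", "payload": {"motion": [{"gripper": 1,"x": 1.5,"y": -0.6,"z": 4,"wx": 0,"wy": 0,"wz": 0},{"gripper": 1,"x": 2.7,"y": -1.2,"z": 9,"wx": 0,"wy": 0,"wz": 0},{"gripper": 1,"x": 3.5,"y": -1.6,"z": 14,"wx": -0.002,"wy": -0.002,"wz": -0.005},{"gripper": 1,"x": 3.6,"y": -1.7,"z": 18,"wx": -0.002,"wy": -0.002,"wz": -0.005},{"gripper": 1,"x": 3.6,"y": -1.7,"z": 21,"wx": -0.002,"wy": -0.002,"wz": -0.005}]}}

```text
clock: 10.35
ee_pos: [0.4033, -0.3044, 0.0529]
orientation: [[-0.993, 0.122, -0.001], [0.122, 0.993, 0.001], [0.001, 0.001, -1.0]]
ft_force: [0.1, 0.9, -1.2]
opening: 0.0177
```

Run:
```python
from h import *
plan((.405,-.304,.021,83))
```

```text
t 10.35 at [ 0.4033 -0.3044  0.0529] yawy 82.98905937629486 q [ 33.7  49.9  -3.1 117.9  10.7  12.6 104.2] F [ 0.07  0.89 -1.23] op 0.017729461591653686
(0.405, -0.304, 0.021) -> shift cm [-0.17  0.06  3.19] w [ 0.0007 -0.0009 -0.0002]
```

{"api": "step_arm", "payload": {"motion": [{"gripper": 1,"x": 0,"y": 0,"z": 1.5,"wx": 0,"wy": 0,"wz": 0},{"gripper": 1,"x": 0,"y": 0,"z": 2.6,"wx": 0,"wy": 0,"wz": 0},{"gripper": 1,"x": 0,"y": 0,"z": 3.0,"wx": 0,"wy": 0,"wz": 0},{"gripper": 1,"x": 0,"y": 0,"z": 3.2,"wx": 0,"wy": 0,"wz": 0},{"gripper": 1,"x": 0,"y": 0,"z": 3.2,"wx": 0,"wy": 0,"wz": 0}]}}

```text
clock: 10.98
ee_pos: [0.4036, -0.3047, 0.0214]
orientation: [[-0.993, 0.122, 0.0], [0.122, 0.993, 0.0], [-0.0, 0.0, -1.0]]
ft_force: [-0.2, 0.7, -0.5]
opening: 0.0177
```

{"api": "step_arm", "payload": {"motion": [{"gripper": 1,"x": 0,"y": 0,"z": 0.1,"wx": 0,"wy": 0,"wz": 0},{"gripper": 2,"x": 0,"y": 0,"z": 0.1,"wx": 0,"wy": 0,"wz": 0},{"gripper": 3.5,"x": 0,"y": 0,"z": 0.1,"wx": 0,"wy": 0,"wz": 0},{"gripper": 4,"x": 0,"y": 0,"z": 0,"wx": 0,"wy": 0,"wz": 0},{"gripper": 4,"x": 0,"y": 0,"z": -1,"wx": 0,"wy": 0,"wz": 0}]}}

```text
clock: 11.6
ee_pos: [0.4032, -0.3044, 0.0314]
orientation: [[-0.993, 0.122, -0.001], [0.122, 0.993, 0.001], [0.001, 0.001, -1.0]]
ft_force: [0.4, -0.2, 0.3]
opening: 0.0399
```

{"api": "step_arm", "payload": {"motion": [{"gripper": 4,"x": 0,"y": 0,"z": -4,"wx": 0,"wy": 0,"wz": 0},{"gripper": 4,"x": 0,"y": 0,"z": -9,"wx": 0,"wy": 0,"wz": 0},{"gripper": 4,"x": 0,"y": 0,"z": -15,"wx": 0,"wy": 0,"wz": 0},{"gripper": 4,"x": 0,"y": 0,"z": -21,"wx": 0,"wy": 0,"wz": 0},{"gripper": 2,"x": 0,"y": 0,"z": -27,"wx": 0,"wy": 0,"wz": 0}]}}

```text
clock: 12.22
ee_pos: [0.4028, -0.3043, 0.3042]
orientation: [[-0.993, 0.122, -0.001], [0.122, 0.993, 0.0], [0.001, 0.0, -1.0]]
ft_force: [1.6, -0.3, -0.5]
opening: 0.0231
```

Run:
```python
from h import *
for n in ('top','scene',):
    f,K,V=cam(n); cv2.imwrite(f'pics/{n}8.png',f[:,:,::-1])
plan((.45,-.2,.36,83),(.52,0.043,.33,9),(.583,.053,.33,9),(.585,.0537,.26,9))
print([ (b['centre'],b['p']) for n in ('top','scene') for b in eyes.boxes_of('rod_mid',n)[:1]])
```

```text
t 12.325 at [ 0.4063 -0.3065  0.3083] yawy 82.96614592013394 q [ 38.2  25.8  -9.7 105.3   5.6  48.7 108.8] F [ 1.2   0.69 -0.27] op 0.0198735235038614
(0.45, -0.2, 0.36) -> shift cm [-3.09 11.07 -5.19] w [-0.0054  0.0114 -0.0006]
(0.52, 0.043, 0.33) -> shift cm [-7.03 36.06 -2.28] w [0.0027 0.0132 1.291 ]
(0.583, 0.053, 0.33) -> shift cm [-13.16  37.83  -2.22] w [0.0027 0.0132 1.291 ]
(0.585, 0.0537, 0.26) -> shift cm [-13.27  37.96   4.78] w [0.0027 0.0132 1.291 ]
[([301.9, 203.8], 0.6), ([333.5, 192.9], 0.17)]
```

View pics/scene8.png

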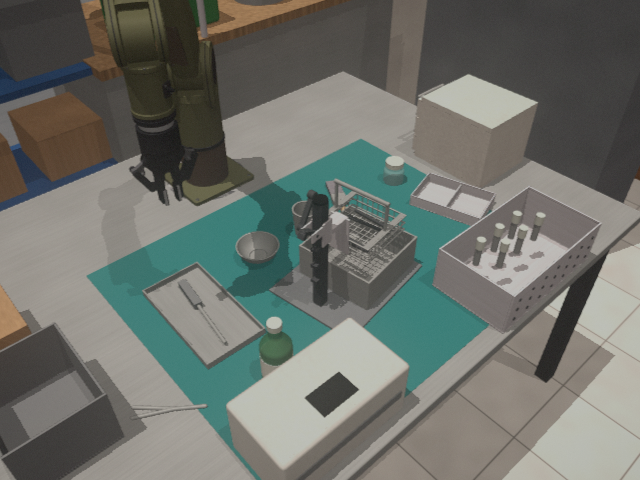

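View pics/top8.png

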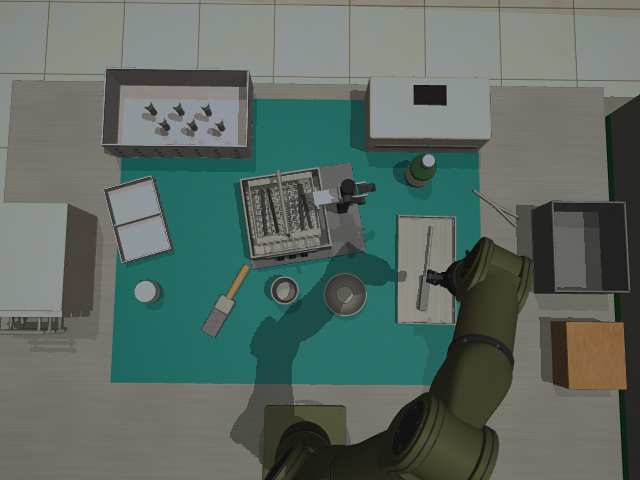

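Run:
```python
from h import *
plan((.45,-.03,.39,99),(.583,.0535,.29,99))
_,Ks,Vs=cam('scene');_,Kt,Vt=cam('top')
for n in ('rod','rod_mid','handle'):
  for c,K,V in (('scene',Ks,Vs),('top',Kt,Vt)):
    print(n,c,[(atz(K,V,b['centre'],.013 if n!='handle' else .235),round(b['p'],2)) for b in eyes.boxes_of(n,c)[:2]])
```

```text
t 12.425 at [ 0.4034 -0.3048  0.303 ] yawy 82.98288058092376 q [ 38.2  26.2  -9.6 105.7   5.7  48.5 108.8] F [-0.66  0.08 -1.02] op 0.019715843553249762
(0.45, -0.03, 0.39) -> shift cm [-1.28 27.84 -8.72] w [-0.001   0.0014 -0.2796]
(0.583, 0.0535, 0.29) -> shift cm [-13.44  37.76   1.29] w [-0.001   0.0014 -0.2796]
rod scene [(array([ 0.3996, -0.3076,  0.013 ]), 0.74), (array([0.4642, 0.1446, 0.013 ]), 0.64)]
rod top [(array([ 0.4057, -0.3094,  0.013 ]), 0.63)]
rod_mid scene [(array([ 0.4228, -0.3056,  0.013 ]), 0.94)]
rod_mid top [(array([ 0.3869, -0.2986,  0.013 ]), 0.78), (array([ 0.4633, -0.2956,  0.013 ]), 0.53)]
handle scene [(array([ 0.647, -0.04 ,  0.235]), 0.76)]
handle top [(array([ 0.5912, -0.1063,  0.235 ]), 0.66)]
```

{"api": "step_arm", "payload": {"motion": [{"gripper": 2,"x": -0.2,"y": 5.5,"z": -2.5,"wx": 0,"wy": 0,"wz": -0.07},{"gripper": 2,"x": -0.5,"y": 11,"z": -5,"wx": 0,"wy": 0,"wz": -0.14},{"gripper": 2,"x": -0.8,"y": 16.5,"z": -7,"wx": 0,"wy": 0,"wz": -0.21},{"gripper": 4,"x": -1,"y": 22,"z": -8.5,"wx": 0,"wy": 0,"wz": -0.28},{"gripper": 5,"x": -1.3,"y": 28,"z": -9,"wx": 0,"wy": 0,"wz": -0.28}]}}

```text
clock: 13.45
ee_pos: [0.4509, -0.0269, 0.3917]
orientation: [[-0.988, -0.157, -0.001], [-0.157, 0.988, 0.002], [0.001, 0.002, -1.0]]
ft_force: [1.0, -0.0, 0.1]
opening: 0.0499
```

Run:
```python
from h import *
plan((.583,.0535,.32,99),(.583,.0535,.228,99))
```

```text
t 13.45 at [ 0.4509 -0.0269  0.3917] yawy 99.01515416324303 q [ 11.5  16.6 -18.9 104.5   6.   59.9  89.4] F [ 1.   -0.03  0.1 ] op 0.049891079789853174
(0.583, 0.0535, 0.32) -> shift cm [-14.31   5.86   7.17] w [ 0.0018 -0.0006  0.0003]
(0.583, 0.0535, 0.228) -> shift cm [-14.32   5.84  16.37] w [ 0.0018 -0.0006  0.0003]
```

{"api": "step_arm", "payload": {"motion": [{"gripper": 6,"x": -4,"y": 2,"z": 1,"wx": 0,"wy": 0,"wz": 0},{"gripper": 6,"x": -8,"y": 4,"z": 2,"wx": 0,"wy": 0,"wz": 0},{"gripper": 6,"x": -12,"y": 5.5,"z": 4,"wx": 0,"wy": 0,"wz": 0},{"gripper": 6,"x": -14.3,"y": 5.9,"z": 6,"wx": 0,"wy": 0,"wz": 0},{"gripper": 6,"x": -14.3,"y": 5.9,"z": 8,"wx": 0,"wy": 0,"wz": 0}]}}

```text
clock: 14.08
ee_pos: [0.5841, 0.0552, 0.3099]
orientation: [[-0.987, -0.158, -0.001], [-0.158, 0.987, 0.003], [0.001, 0.003, -1.0]]
ft_force: [-0.6, 0.0, -0.1]
opening: 0.0605
```

Run:
```python
from h import *
for n in ('top','scene',):
    f,K,V=cam(n); a=f[120:320,230:480]
    cv2.imwrite(f'pics/{n}9.png',cv2.resize(a[:,:,::-1],None,fx=3,fy=3,interpolation=2))
plan((.583,.0535,.228,99))
```

```text
t 14.175 at [0.5813 0.0537 0.3088] yawy 99.03982874001004 q [  0.6  32.9 -17.7  91.8  11.1  57.5  78.6] F [ 0.01  0.7  -0.41] op 0.06000951482262714
(0.583, 0.0535, 0.228) -> shift cm [-0.22 -0.06  8.08] w [ 0.0018 -0.007   0.0007]
```

View pics/scene9.png

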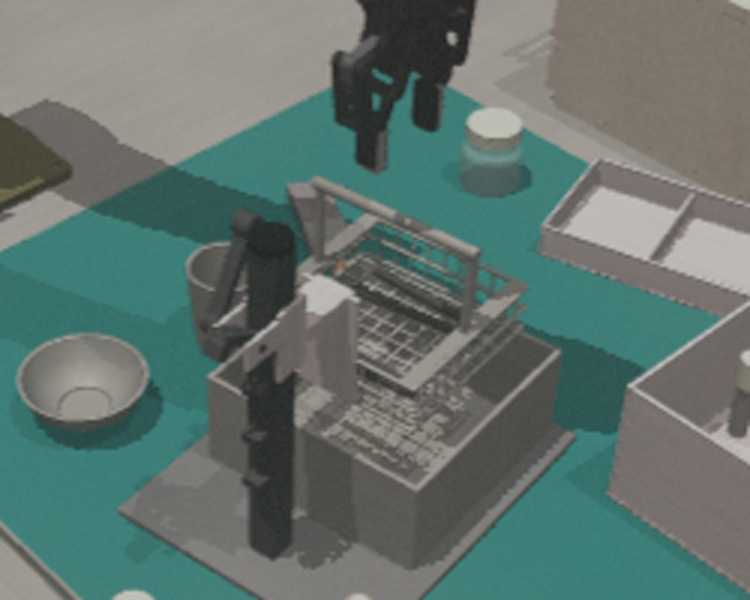

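View pics/top9.png

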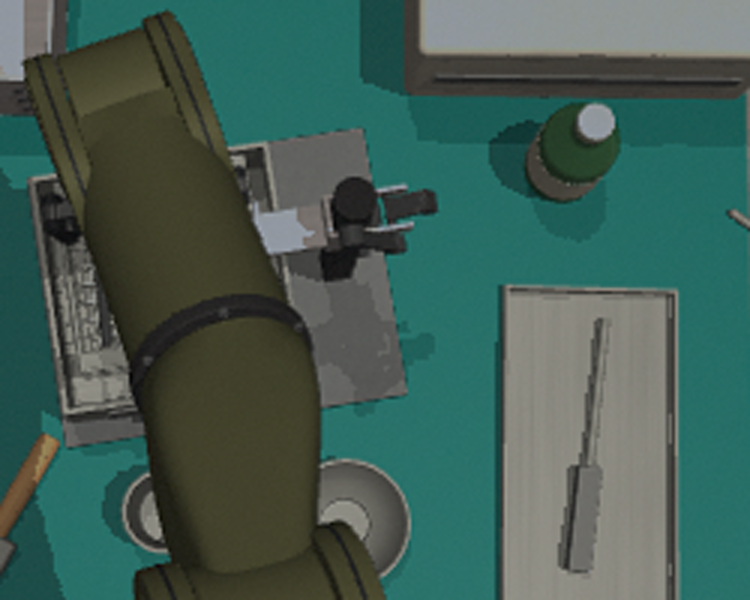

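Run:
```python
from h import *
_,Ks,Vs=cam('scene')
for z in (.23,.235,.24): print(proj(Ks,Vs,[.583,.0535,z]))
plan((.583,.0535,.228,99))
```

```text
[[361.0321 194.7121]]
[[361.1399 192.8866]]
[[361.2483 191.0516]]
t 14.225 at [0.582  0.0537 0.3104] yawy 99.02069674168801 q [  0.7  32.8 -17.7  91.7  11.1  57.5  78.6] F [-0.39 -0.3   0.77] op 0.06000710483781582
(0.583, 0.0535, 0.228) -> shift cm [-0.13 -0.05  8.24] w [ 0.0018 -0.0041  0.0004]
```

{"api": "step_arm", "payload": {"motion": [{"gripper": 6,"x": -0.2,"y": 0,"z": 2,"wx": 0,"wy": -0.005,"wz": 0},{"gripper": 6,"x": -0.2,"y": 0,"z": 4,"wx": 0,"wy": -0.005,"wz": 0},{"gripper": 6,"x": -0.2,"y": 0,"z": 6,"wx": 0,"wy": -0.005,"wz": 0},{"gripper": 6,"x": -0.2,"y": 0,"z": 7.5,"wx": 0,"wy": -0.005,"wz": 0},{"gripper": 6,"x": -0.2,"y": 0,"z": 8,"wx": 0,"wy": -0.005,"wz": 0}]}}

```text
clock: 14.85
ee_pos: [0.5835, 0.054, 0.2302]
orientation: [[-0.988, -0.157, 0.0], [-0.157, 0.988, 0.002], [-0.0, 0.002, -1.0]]
ft_force: [-0.4, -0.5, -0.7]
opening: 0.06
```

Run:
```python
from h import *
for n in ('scene',):
    f,K,V=cam(n); a=f[120:270,280:480]
    cv2.imwrite(f'pics/{n}10.png',cv2.resize(a[:,:,::-1],None,fx=4,fy=4,interpolation=2))
plan((.583,.0535,.228,99))
```

```text
t 14.9 at [0.5835 0.054  0.23  ] yawy 99.01419951801087 q [ -0.2  37.9 -16.4  97.5  13.7  46.5  76.3] F [ 0.31  0.68 -0.21] op 0.05991400523499225
(0.583, 0.0535, 0.228) -> shift cm [ 0.06 -0.04  0.2 ] w [0.0017 0.0003 0.0002]
```

View pics/scene10.png

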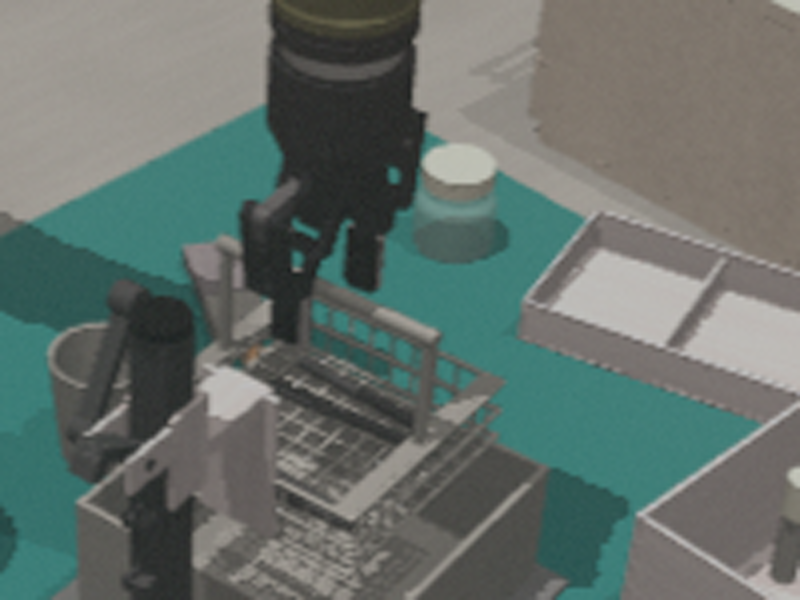

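{"api": "step_arm", "payload": {"grip_force": 40, "motion": [{"gripper": 3,"x": 0,"y": 0,"z": 0.1,"wx": 0,"wy": 0,"wz": 0},{"gripper": 1.5,"x": 0,"y": 0,"z": 0.1,"wx": 0,"wy": 0,"wz": 0},{"gripper": 0.5,"x": 0,"y": 0,"z": 0.1,"wx": 0,"wy": 0,"wz": 0},{"gripper": 0.5,"x": 0,"y": 0,"z": 0.1,"wx": 0,"wy": 0,"wz": 0},{"gripper": 0.5,"x": 0,"y": 0,"z": 0.1,"wx": 0,"wy": 0,"wz": 0}]}}

```text
clock: 15.52
ee_pos: [0.5838, 0.0541, 0.2294]
orientation: [[-0.988, -0.157, 0.001], [-0.157, 0.988, 0.002], [-0.001, 0.002, -1.0]]
ft_force: [-0.9, -0.1, 4.1]
opening: 0.0085
```

Run:
```python
from h import *
for n in ('scene',):
    f,K,V=cam(n); a=f[120:270,280:480]
    cv2.imwrite(f'pics/{n}11.png',cv2.resize(a[:,:,::-1],None,fx=4,fy=4,interpolation=2))
plan()
```

```text
t 15.575 at [0.5838 0.0541 0.2294] yawy 99.01798687909509 q [ -0.2  38.  -16.4  97.5  13.7  46.4  76.2] F [-0.66 -1.51  3.99] op 0.008176665287301491
```

View pics/scene11.png

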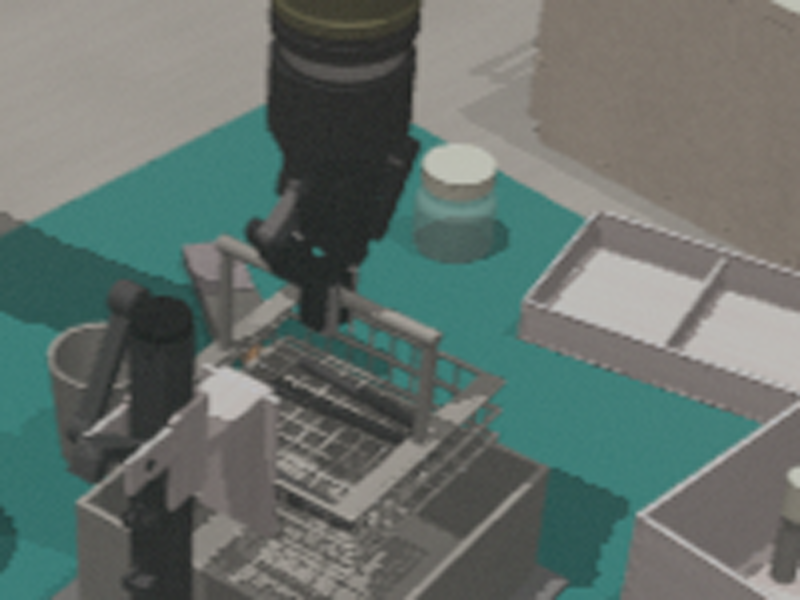

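{"api": "step_arm", "payload": {"motion": [{"gripper": 0.5,"x": 0,"y": 0,"z": 0.6,"wx": 0,"wy": 0,"wz": 0},{"gripper": 0.5,"x": 0,"y": 0,"z": 1.3,"wx": 0,"wy": 0,"wz": 0},{"gripper": 0.5,"x": 0,"y": 0,"z": 2.1,"wx": 0,"wy": 0,"wz": 0},{"gripper": 0.5,"x": 0,"y": 0,"z": 2.9,"wx": 0,"wy": 0,"wz": 0},{"gripper": 0.5,"x": 0,"y": 0,"z": 3.7,"wx": 0,"wy": 0,"wz": 0}]}}

```text
clock: 16.2
ee_pos: [0.5838, 0.0541, 0.1922]
orientation: [[-0.988, -0.157, 0.001], [-0.157, 0.988, 0.002], [-0.001, 0.001, -1.0]]
ft_force: [-0.7, -0.7, 5.2]
opening: 0.0087
```

{"api": "step_arm", "payload": {"motion": [{"gripper": 0.5,"x": 0,"y": 0,"z": 0.7,"wx": 0,"wy": 0,"wz": 0},{"gripper": 0.5,"x": 0,"y": 0,"z": 1.4,"wx": 0,"wy": 0,"wz": 0},{"gripper": 0.5,"x": 0,"y": 0,"z": 2.1,"wx": 0,"wy": 0,"wz": 0},{"gripper": 0.5,"x": 0,"y": 0,"z": 2.8,"wx": 0,"wy": 0,"wz": 0},{"gripper": 0.5,"x": 0,"y": 0,"z": 3.5,"wx": 0,"wy": 0,"wz": 0}]}}

```text
clock: 16.82
ee_pos: [0.5838, 0.0541, 0.1568]
orientation: [[-0.988, -0.157, 0.001], [-0.157, 0.988, 0.002], [-0.001, 0.001, -1.0]]
ft_force: [-0.8, 0.1, 4.4]
opening: 0.009
```

Run:
```python
from h import *
for n in ('scene','top'):
    f,K,V=cam(n); a=f[120:270,280:480]
    cv2.imwrite(f'pics/{n}12.png',cv2.resize(a[:,:,::-1],None,fx=4,fy=4,interpolation=2))
plan()
```

```text
t 16.925 at [0.5838 0.0541 0.156 ] yawy 99.02167411422819 q [ -1.5  43.6 -14.3 101.2  16.2  37.2  74. ] F [ 2.62 -0.19 -5.73] op 0.008780407051799222
```

View pics/scene12.png

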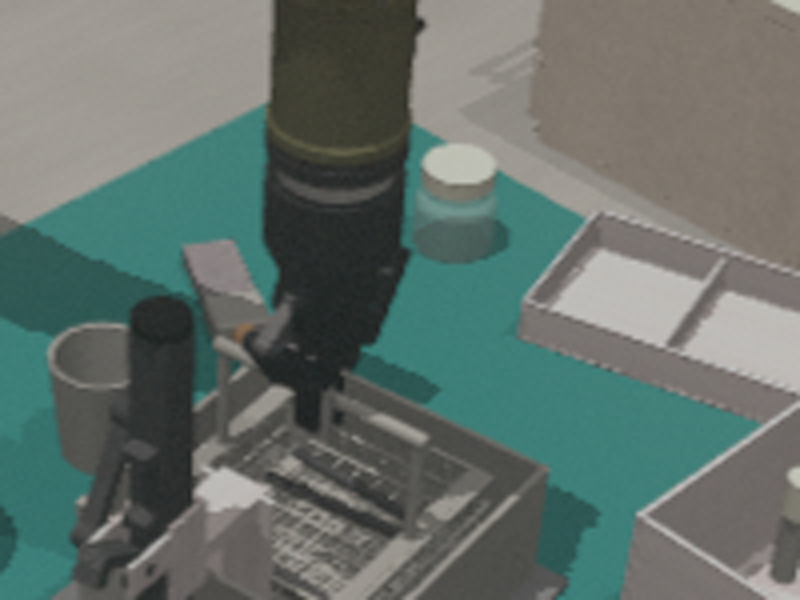

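{"api": "step_arm", "payload": {"motion": [{"gripper": 0.5,"x": 0,"y": 0,"z": 0.4,"wx": 0,"wy": 0,"wz": 0},{"gripper": 0.5,"x": 0,"y": 0,"z": 0.8,"wx": 0,"wy": 0,"wz": 0},{"gripper": 0.5,"x": 0,"y": 0,"z": 1.2,"wx": 0,"wy": 0,"wz": 0},{"gripper": 0.5,"x": 0,"y": 0,"z": 1.5,"wx": 0,"wy": 0,"wz": 0},{"gripper": 0.5,"x": 0,"y": 0,"z": 1.8,"wx": 0,"wy": 0,"wz": 0}]}}

```text
clock: 17.55
ee_pos: [0.5838, 0.0541, 0.1379]
orientation: [[-0.988, -0.157, 0.001], [-0.157, 0.988, 0.002], [-0.001, 0.002, -1.0]]
ft_force: [-1.0, -0.0, 4.8]
opening: 0.0087
```

{"api": "step_arm", "payload": {"motion": [{"gripper": 0.5,"x": 0,"y": 0,"z": 0.2,"wx": 0,"wy": 0,"wz": 0},{"gripper": 0.5,"x": 0,"y": 0,"z": 0.4,"wx": 0,"wy": 0,"wz": 0},{"gripper": 0.5,"x": 0,"y": 0,"z": 0.5,"wx": 0,"wy": 0,"wz": 0}]}}

```text
clock: 17.92
ee_pos: [0.5838, 0.0541, 0.1327]
orientation: [[-0.988, -0.157, 0.0], [-0.157, 0.988, 0.002], [-0.001, 0.002, -1.0]]
ft_force: [-1.2, -0.7, 3.5]
opening: 0.0085
```

{"api": "step_arm", "payload": {"motion": [{"gripper": 0.5,"x": 0,"y": 0,"z": 0.2,"wx": 0,"wy": 0,"wz": 0},{"gripper": 0.5,"x": 0,"y": 0,"z": 0.4,"wx": 0,"wy": 0,"wz": 0},{"gripper": 0.5,"x": 0,"y": 0,"z": 0.4,"wx": 0,"wy": 0,"wz": 0}]}}

```text
clock: 18.3
ee_pos: [0.5838, 0.0541, 0.1284]
orientation: [[-0.988, -0.157, 0.0], [-0.157, 0.988, 0.002], [-0.001, 0.002, -1.0]]
ft_force: [0.9, -0.5, 0.5]
opening: 0.0083
```

{"api": "step_arm", "payload": {"motion": [{"gripper": 0.5,"x": 0,"y": 0,"z": 0.2,"wx": 0,"wy": 0,"wz": 0},{"gripper": 0.5,"x": 0,"y": 0,"z": 0.3,"wx": 0,"wy": 0,"wz": 0},{"gripper": 0.5,"x": 0,"y": 0,"z": 0.3,"wx": 0,"wy": 0,"wz": 0}]}}

```text
clock: 18.68
ee_pos: [0.5838, 0.0541, 0.1268]
orientation: [[-0.988, -0.157, 0.001], [-0.157, 0.988, 0.001], [-0.001, 0.001, -1.0]]
ft_force: [-5.1, -1.7, 15.5]
opening: 0.0088
```

{"api": "step_arm", "payload": {"motion": [{"gripper": 0.5,"x": 0,"y": 0,"z": 0.15,"wx": 0,"wy": 0,"wz": 0},{"gripper": 0.5,"x": 0,"y": 0,"z": 0.15,"wx": 0,"wy": 0,"wz": 0},{"gripper": 0.5,"x": 0,"y": 0,"z": 0.15,"wx": 0,"wy": 0,"wz": 0}]}}

```text
clock: 19.05
ee_pos: [0.5838, 0.054, 0.1269]
orientation: [[-0.988, -0.157, 0.002], [-0.157, 0.988, 0.001], [-0.002, 0.001, -1.0]]
ft_force: [-3.9, -1.6, 15.9]
opening: 0.0084
```

Run:
```python
from h import *
for n in ('scene','top'):
    f,K,V=cam(n); a=f[120:320,230:480]
    cv2.imwrite(f'pics/{n}13.png',cv2.resize(a[:,:,::-1],None,fx=3,fy=3,interpolation=2))
plan()
```

```text
t 19.15 at [0.5838 0.0541 0.1269] yawy 99.01107333281728 q [ -2.1  46.1 -13.2 102.3  17.3  33.5  73.1] F [-4.48 -1.3  15.37] op 0.008609934885315775
```

View pics/scene13.png

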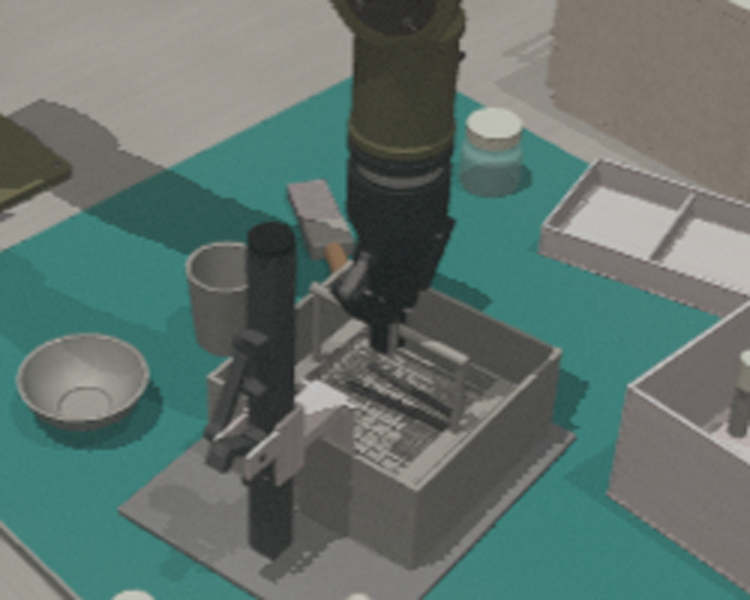

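{"api": "step_arm", "payload": {"motion": [{"gripper": 2,"x": 0,"y": 0,"z": 0.1,"wx": 0,"wy": 0,"wz": 0},{"gripper": 4,"x": 0,"y": 0,"z": 0.1,"wx": 0,"wy": 0,"wz": 0},{"gripper": 6,"x": 0,"y": 0,"z": 0,"wx": 0,"wy": 0,"wz": 0},{"gripper": 6,"x": 0,"y": 0,"z": 0,"wx": 0,"wy": 0,"wz": 0},{"gripper": 6,"x": 0,"y": 0,"z": -1,"wx": 0,"wy": 0,"wz": 0}]}}

```text
clock: 19.77
ee_pos: [0.5832, 0.054, 0.1365]
orientation: [[-0.988, -0.157, -0.0], [-0.157, 0.988, 0.001], [0.0, 0.001, -1.0]]
ft_force: [-0.7, -0.7, -0.0]
opening: 0.0599
```

{"api": "step_arm", "payload": {"motion": [{"gripper": 6,"x": 0,"y": 0,"z": -3,"wx": 0,"wy": 0,"wz": 0},{"gripper": 6,"x": 0,"y": 0,"z": -7,"wx": 0,"wy": 0,"wz": 0},{"gripper": 6,"x": 0,"y": 0,"z": -12,"wx": 0,"wy": 0,"wz": 0},{"gripper": 6,"x": 0,"y": 0,"z": -18,"wx": 0,"wy": 0,"wz": 0},{"gripper": 6,"x": 0,"y": 0,"z": -24,"wx": 0,"wy": 0,"wz": 0}]}}

```text
clock: 20.4
ee_pos: [0.5828, 0.0537, 0.3791]
orientation: [[-0.988, -0.157, 0.0], [-0.157, 0.988, 0.001], [-0.001, 0.001, -1.0]]
ft_force: [1.4, -0.1, 0.0]
opening: 0.06
```

{"api": "step_arm", "payload": {"motion": [{"gripper": 6,"x": 4,"y": 3,"z": -2,"wx": 0,"wy": 0,"wz": 0},{"gripper": 6,"x": 8,"y": 7,"z": -2,"wx": 0,"wy": 0,"wz": 0},{"gripper": 6,"x": 11,"y": 12,"z": -2,"wx": 0,"wy": 0,"wz": 0},{"gripper": 6,"x": 13,"y": 17,"z": -2,"wx": 0,"wy": 0,"wz": 0},{"gripper": 6,"x": 13,"y": 18,"z": -2,"wx": 0,"wy": 0,"wz": 0}]}}

```text
clock: 21.02
ee_pos: [0.4234, 0.2146, 0.4004]
orientation: [[-0.986, -0.164, 0.001], [-0.164, 0.986, 0.003], [-0.001, 0.003, -1.0]]
ft_force: [0.3, -0.3, 0.4]
opening: 0.0599
```

Run:
```python
from h import *
for n in ('scene','top'):
    f,K,V=cam(n); cv2.imwrite(f'pics/{n}14.png',f[:,:,::-1]); a=f[140:340,110:410] if n=='scene' else f[140:340,240:490]
    cv2.imwrite(f'pics/{n}14c.png',cv2.resize(a[:,:,::-1],None,fx=2.6,fy=2.6,interpolation=2))
plan()
```

```text
t 21.125 at [0.4258 0.2121 0.3998] yawy 99.19079633116 q [-16.   18.6 -22.6 100.2   7.9  62.6  58. ] F [-0.27 -1.33  0.38] op 0.05974710664120795
```

View pics/scene14c.png

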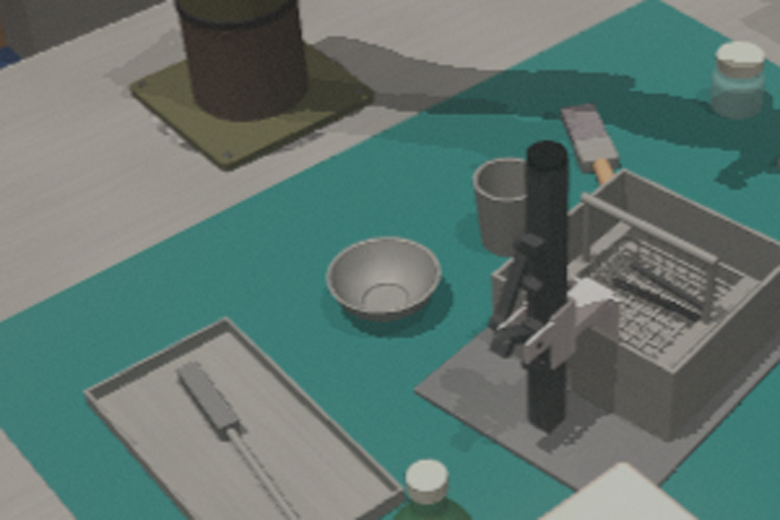

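View pics/top14.png

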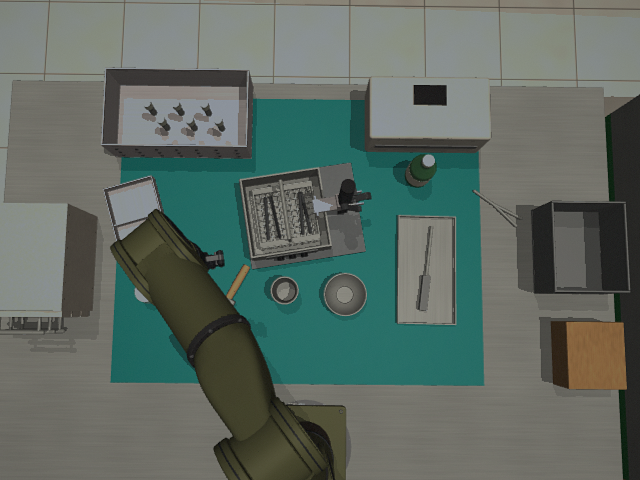

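Run:
```python
from h import *
from scipy.optimize import minimize_scalar as ms
_,Ks,Vs=cam('scene');_,Kt,Vt=cam('top')
o=np.array([.5853,.0537,0])
for s,a,uv in ((-1,'now',(334.2,215.8)),(1,'now',(385,239.2)),(-1,'start',(337,181.2)),(1,'start',(388,204.2))):
    print(a,ms(lambda z:np.sum((proj(Ks,Vs,o+s*.071*X+[0,0,z])-uv)**2),bounds=(.05,.3),method='bounded').x)
tip=atz(Kt,Vt,(431.5,227),.013);end=atz(Kt,Vt,(422.5,309.5),.013);print(tip,end,(tip+end)/2)
```

```text
now 0.13540767301543694
now 0.14001537808521164
start 0.2357231759206524
start 0.23913325656962253
[ 0.5607 -0.3247  0.013 ] [ 0.3471 -0.2986  0.013 ] [ 0.4539 -0.3117  0.013 ]
```

```bash
python3 -c "
from h import *
s=observe();print(s['clock'],s['qvel'],s['ft_force']);print(job.sign_off())"
```

```text
21.225 [ 0.9234  0.2651  0.6     0.1763 -0.1071 -0.0326 -0.1404] [-0.2798 -1.1505  1.317 ]
the job is handed in; nothing more can be done
None
```

I took the rod from its tray, flicked the pawl over with its shank and laid the rod back in the tray. I then gripped the basket handle, lowered it slowly to its stop, let go and moved clear. I handed the job in at about 21 s of the 64 s allowed; the sign-off gave no verdict.

What the last checks showed:
- **Basket:** it went down about 100 mm. It then stopped at a steady height with a push of about 15 N, higher than the 3 to 5 N it took to move it, so I read that as its stop. There was no direct reading of basket height, so "fully down" rests on that force, the travel and the pictures.
- **Pawl:** the pictures show it folded over against the column, before the lowering and after it. I judged its angle by eye.
- **Rod:** it lies flat in the tray, with its middle measured within about 5 mm of the tray's centre. The network's `rod_mid` reports disagreed with each other by several centimetres, so I used my own end-point measurement.
- **Other things:** the ones in view look unmoved in the last pictures. The arm hid most of the `sorting_tray` and `sample_jar` in the last top view. The hand stayed well clear of the pawl.
- **Robot:** it was clear of everything and holding still to within 1 degree/s, with no contact force beyond about 1 N of sensor noise.

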